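# Slide the spice drawer home around the jars

## Task

The drawer full of spice tins has been left out on the counter. Without lifting it, push it along the counter past the glass jars, mortar and colander, with neither the drawer nor the robot touching them, and into the empty middle bay of the spice riser. Ease it in by feel, never pressing it against the riser's catches, runners or buffer with more than 16 N, until both brass catches have snapped out in front of it; then let it be, with everything else left as it was.

Things in the scene. Friction and masses are not known exactly. Their poses are not given: they have to be found in the camera images.
- drawer_center (a point): Loose light-wood drawer packed with four tins (red, yellow, orange, green lids), nothing to grip: 100 mm deep (own x), 120 wide (y), 56 high, 0.5 to 0.9 kg, standing on the counter left or right of the bay, up to 0.15 rad askew. The point is its centre, 28 mm up. x points to its back, which enters the bay first (corners rounded 8 mm); the front face with the dark groove is 50 mm to -x.
- riser: Fixed dark teak spice riser, 436 mm wide, 148 deep, 86 high, three bays; the outer two hold drawers, the middle one is empty. Origin: on the counter, mid-mouth of the empty bay, level with the panels' front edges; x runs straight into the bay, y to the left seen from the robot. The counter is its floor. The panels are 72 mm high; the top board starts 45 mm in from the mouth.
- bay (a point): Where the drawer's centre belongs when home: 74 mm in from the mouth (front face 24 mm in), give or take 5 mm as the catches are fitted, 28 mm up; axes as the riser's. The bay is 132 mm wide between panels; two wooden runners 16 mm high narrow it to 124 mm, tapering in over the first 28 mm.
- nose_left (a point): Tip of the sprung brass catch in the middle bay's left panel, 20 to 40 mm up, the point on its top. Out, it is 55.5 mm from the bay's centre line; the entering drawer rides up its ramp, pushes it back to 60 mm and rubs along it (about 2.5 N sideways). Once the drawer's front face is past it, it snaps out again in front. Fingers pushing between the noses must measure under 100 mm overall.
- nose_right (a point): The same catch in the right panel. A rubber buffer in the middle of the bay's back wall (6 N per mm) meets the drawer 1.2 mm before the catches snap. Catches and buffer are screwed on by hand as one set, up to 5 mm further in or out than drawn: creep and feel. Sliding takes 5 to 10 N (more if the fingers bear down on the drawer), rises by some 5 to 9 N against the buffer, and eases for a moment at the snap.
- jar_a: Empty glass jar with a cork lid, 44 mm across, 80 mm high, loose, standing just before the riser to the left of the bay's mouth. Origin: centre of its underside.
- jar_b: The same kind of jar, to the right of the bay's mouth.
- jar_c: The same kind of jar, on the robot's side of the drawer's way, left or right.
- mortar: Grey stone mortar, 84 mm across, 58 mm high (its pestle stands 67 mm high), fixed, on the robot's side of the drawer's way, on the other side from jar_c. Origin: centre of its underside.
- colander: Green plastic colander, 160 mm across (200 mm over its two handles), 76 mm high, loose, on the side of the bay away from the drawer. Origin: centre of its underside.
- ladle: Stainless ladle lying on the counter at the front right, near the robot, about 300 mm long, 30 mm high. Origin: under its middle.
- whisk: Bamboo whisk lying on the riser's top board, 160 mm long, 31 mm high, so its top is 117 mm above the counter. Origin: under its middle.
Mind the look-alikes: they are no part of the job. What is shaped like the part that bears drawer_center but pink or purple is not meant.

How it is judged (in metres and radians):
On the way, in this order (a step that is already met when the one before it is completed fails the run):
1. the drawer is brought in line with the empty bay, still outside it (y of drawer_center in the frame of riser between -0.012 and 0.012 m and x of drawer_center in the frame of riser below -0.05 m), for 0.1 s.
2. its back end is between the runners (y of drawer_center in the frame of riser between -0.006 and 0.006 m and x of drawer_center in the frame of riser above -0.01 m), for 0.1 s.
At the end, for the whole second after the job is handed in: The drawer stands at rest on the counter in the middle bay, its centre 66 to 83 mm in from the mouth (wherever the catches hold it) and within 5 mm of the bay's centre line, with both brass catches out (noses within 57.5 mm of the centre line) in front of it (x of drawer_center in the frame of riser between 0.066 and 0.083 m and y of drawer_center in the frame of riser between -0.005 and 0.005 m and height (world z) of drawer_center below 0.032 m and y of nose_left in the frame of riser below 0.0575 m and y of nose_right in the frame of riser above -0.0575 m and linear speed of drawer below 0.01 m/s); the robot touches nothing.
It fails at once if the drawer or the robot touches a jar, the mortar or the colander (more than 0.5 N) (contact force between any of drawer, the fingers, the arm and jar_a above 0.5 N or contact force between any of drawer, the fingers, the arm and jar_b above 0.5 N or contact force between any of drawer, the fingers, the arm and jar_c above 0.5 N or contact force between any of drawer, the fingers, the arm and mortar above 0.5 N or contact force between any of drawer, the fingers, the arm and colander above 0.5 N).
It fails at once if a jar, the colander, the ladle or the whisk is shifted by more than 5 mm (distance of any of jar_a, jar_b, jar_c, colander, ladle, whisk from where it was at the start of the episode above 0.005 m).
It fails at once if the drawer is lifted off the counter (by more than 8 mm) (height (world z) of drawer_center above 0.036 m).
It fails at once if the drawer is pressed against the riser, its catches or its buffer with more than 16 N (contact force between drawer and riser above 16 N or contact force between drawer and fittings above 16 N).
It also fails if it takes over 72 s, if anything falls off the work surface, if the arm or the gripper's body presses on something with over 40 N, if the wrist force passes 120 N, or if a joint passes its speed limit or range.

## Robot

A 6-joint arm with a two-finger parallel gripper is mounted at the origin on the work surface. World frame = base frame: x ahead of the robot, y to its left, z up, the work surface at z = 0. Lengths are in m, angles in degrees, forces in N, time in s.
With the tool pointing down it reaches from about 0.4 to 0.825 m from the base axis. Payload 7 kg.
Tool frame: the origin (TCP) lies midway between the tips of the shut fingers; the grasp point (between the pads) lies 19 mm behind it (ctrl.grip_point_offset is the distance from the TCP to the grasp point, in m); x points along the fingers, y is the direction in which the jaws open and shut, and the axes are right-handed (so a half turn about x gives the same grasp; the last joint's range is limited). The gripper opens to 88 mm and grips with 3 to 60 N. Pads are 19 mm wide; open, the fingers measure 130 mm over their backs; the gripper's body (78 mm by 193 mm) begins 47 mm behind the grasp point.
Start: joints at [-51.675, 20.546, 0.682, 0, -70.136, -16.507], TCP at [0.251, -0.627, 0.227] pointing down, gripper open.
Joint ranges: [-176.03, 176.03], [-82.01, 121.73], [-58.28, 71.71], [-173.87, 95.51], [-174.79, -0.11], [-173.66, 173.66]. Speed limits (degrees/s): [136.94, 136.94, 172.46, 180, 180, 180].

## Interface

Orientations are given as [roll, pitch, yaw] about the fixed x, y, z axes, in that order (R = Rz(yaw) Ry(pitch) Rx(roll)).
In Python, from plant import ctrl gives the robot as it stands.
- The arm moves only by the tool drive_tool, never from a script. Its argument "plan" is a list of rows, each a list of 3 entries, a list of its own where there are three numbers: the shift along the tool's x, y, z in m, then the turn, a rotation vector about the tool's x, y, z in degrees, then the opening, from 0 (shut) to 1 (fully open). In form: [[[dx, dy, dz], [wx, wy, wz], grip], ...]. A call has 1 to 20 rows; each row is the pose to reach, as a shift and turn from the pose measured when the call began, along the tool's axes at that moment; what a row does not reach only later rows make up. A row lasts 1/12 s, in which the tool goes at most 41.7 mm and 7.16 degrees, less where a joint would pass 70% of its speed; a pose out of reach is approached as far as the arm can. A call with a gripper value outside its range is refused whole. The fingers move at their own pace and stop on an object; the grip force is fixed at half the most. Time passes only in rows, so rows that repeat a pose let the fingers close. It gives the time, the measured TCP pose, the force and the opening at its end, in the units of the state.
- ctrl.get_obs(): the state, without advancing time (a new reading comes with each control period).
- ctrl.snapshot(name): name is "scene" or "top" or "wrist"; returns the picture (480x640x3 uint8, blue, green, red); there is no depth.
- ctrl.get_calibration(name): a dict with "fx", "fy", "cx", "cy" (pixels), "R" (3x3) and "t" (3): a world point X has camera coordinates R X + t. Camera axes: x right, y down, z forward; pixel columns grow to the right and rows downward; lengths in m; the calibration is good to about 2 mm. A picture is of the moment at which its call begins: read the wrist's pose just before it. get_calibration takes no time and is no camera call; for the wrist camera it gives the pose at the moment of the call.
- ctrl.close_job(): hands the job in, once; it reports no verdict.
Trained networks look in the newest picture that a camera, given by its name, has taken for a name from the list of things; names that differ only in an ending like _2 or _b are one class to them, and where a whole thing is asked for, a point or a joint stands for the part that bears it (a point fixed in the world has none). Each returns a list of dicts, best first, with "confidence" (0 to 1); they miss things now and then, are a little off and sometimes report something else, mostly with a low value. They report only what shows in the picture. A call takes as long as a camera call. They do not tell look-alikes from the thing itself.
- ctrl.cut_out(camera, name): "pixels" (480x640 bool, what is visible of it) and "pixel" ([column, row] in pixels, amid what is visible of it).
- ctrl.landmark_of(camera, name): "pixel" ([column, row] in pixels: a listed point, or the origin of a listed thing).
The state is a dict: "clock": time; "joint_pos": joint angles; "qvel": joint speeds; "tau": joint torques, N m; "tool_pos": TCP position; "orientation": TCP orientation; "force": force on the tool from outside, world axes, zero at the start; "moment": the same for the moment, N m; "opening": finger opening in m.
Only numpy, scipy, OpenCV 4.12 (cv2) and the standard library are available. Lean on these libraries where they do the work, as an engineer would, in place of code of your own. Each camera call takes 0.05 s, during which the arm holds its last target. There are 200 camera calls.

## Working session

There is one attempt and no reset: what is moved stays moved. The work goes in short steps, Python scripts to look and compute and a tool call to move; the robot and the scene stay as the last step left them, time stands still between calls to the robot, and variables do not carry over. Pictures are saved under pics/ and viewed, about 8 in all and at most 12, crops included, and the job is handed in when it is done.

Besides the shell and the picture viewer there is one more tool, called after "Emit:" as name(argument=value, ...), one argument or row to a line, values as JSON. drive_tool: Moves the arm, as the interface text tells. Its arguments: {"type":"object","properties":{"plan":{"type":"array","items":{"type":"array"}}},"required":["plan"]}

```bash
mkdir -p pics; cat > h.py <<'E'
import numpy as np, cv2
from plant import ctrl
from scipy.spatial.transform import Rotation as Ro
def px2w(cal,px,z):
    R=np.array(cal["R"]);t=np.array(cal["t"])
    d=R.T@np.array([(px[0]-cal["cx"])/cal["fx"],(px[1]-cal["cy"])/cal["fy"],1.])
    c=-R.T@t
    return c+d*(z-c[2])/d[2]
def w2px(cal,X):
    p=np.array(cal["R"])@np.array(X)+np.array(cal["t"])
    return np.array([cal["fx"]*p[0]/p[2]+cal["cx"],cal["fy"]*p[1]/p[2]+cal["cy"]])
E
python3 - <<'E'
from h import *
o=ctrl.get_obs();print({k:np.round(v,3).tolist() for k,v in o.items()})
zs=dict(drawer_center=.028,riser=0,bay=.028,nose_left=.04,nose_right=.04,jar_a=0,mortar=0,colander=0,ladle=0,whisk=.086)
for c in ["top","scene"]:
    im=ctrl.snapshot(c);cv2.imwrite(f"pics/{c}0.png",im);cal=ctrl.get_calibration(c)
    print(c,"cam at",np.round(-np.array(cal["R"]).T@cal["t"],3))
    for n,z in zs.items():
        for r in ctrl.landmark_of(c,n)[:4]:
            print(n,round(r["confidence"],2),np.round(r["pixel"],1),np.round(px2w(cal,r["pixel"],z),4))
E
```

```text
{'clock': 0.0, 'joint_pos': [-51.676, 20.59, 0.633, -0.019, -70.137, -16.507], 'qvel': [0.024, 0.029, 0.023, -0.019, -0.043, -0.016], 'tau': [0.0, -58.272, 29.305, 6.997, 0.007, -0.0], 'tool_pos': [0.251, -0.626, 0.226], 'orientation': [95.574, 89.905, 117.383], 'force': [0.879, -1.167, 0.351], 'moment': [0.018, 0.015, -0.023], 'opening': 0.088}
top cam at [ 0.139 -0.042  1.566]
drawer_center 0.67 [444.3 153.3] [ 0.6915 -0.3877  0.028 ]
drawer_center 0.63 [425.2 223.3] [ 0.4992 -0.3245  0.028 ]
bay 0.48 [415.3 293.8] [ 0.3145 -0.288   0.028 ]
nose_left 0.4 [301.7 172.3] [ 0.6431 -0.0032  0.04  ]
nose_right 0.48 [340.4 169.8] [ 0.6476 -0.106   0.04  ]
nose_right 0.28 [227.8 229.7] [0.4915 0.1915 0.04  ]
jar_a 0.89 [358.2 195.1] [ 0.5882 -0.1536  0.    ]
jar_a 0.62 [278.3 192.9] [0.5995 0.0621 0.    ]
mortar 0.95 [275.5 270.4] [0.388  0.0713 0.    ]
colander 0.78 [231.8 228.6] [0.5035 0.187  0.    ]
ladle 0.45 [417.4 295.2] [ 0.314  -0.2977  0.    ]
whisk 0.77 [315.9 134.7] [ 0.7298 -0.0431  0.086 ]
scene cam at [ 1.049 -0.1    1.05 ]
drawer_center 0.94 [209.1 167.4] [ 0.1733 -0.2961  0.028 ]
drawer_center 0.88 [199.  276.7] [ 0.4986 -0.3197  0.028 ]
drawer_center 0.66 [167.6 359.7] [ 0.6903 -0.384   0.028 ]
riser 0.92 [317.6 320.6] [ 0.6272 -0.0564  0.    ]
nose_left 0.46 [346.4 322.7] [0.6553 0.004  0.04  ]
nose_right 0.53 [294.3 326. ] [ 0.6499 -0.11    0.04  ]
jar_a 0.65 [361.2 301.2] [0.5908 0.0499 0.    ]
jar_a 0.62 [273.  310.4] [ 0.5905 -0.1558  0.    ]
jar_a 0.62 [258.2 237.8] [ 0.3902 -0.1797  0.    ]
mortar 0.72 [363.8 225.2] [0.3827 0.0892 0.    ]
colander 0.69 [410.9 264.7] [0.5087 0.1851 0.    ]
colander 0.57 [206.7 221.9] [ 0.3279 -0.3077  0.    ]
colander 0.47 [347.2 319.1] [0.6312 0.0112 0.    ]
ladle 0.79 [206.2 221.5] [ 0.3265 -0.3089  0.    ]
whisk 0.98 [330.5 353.8] [ 0.7359 -0.0421  0.086 ]
```

View pics/top0.png

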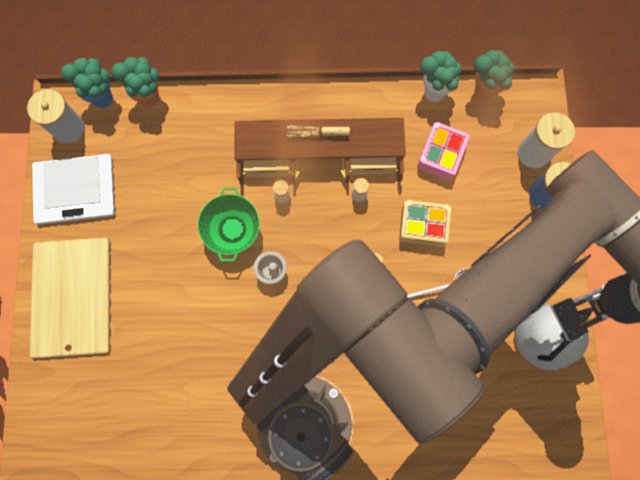

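View pics/scene0.png

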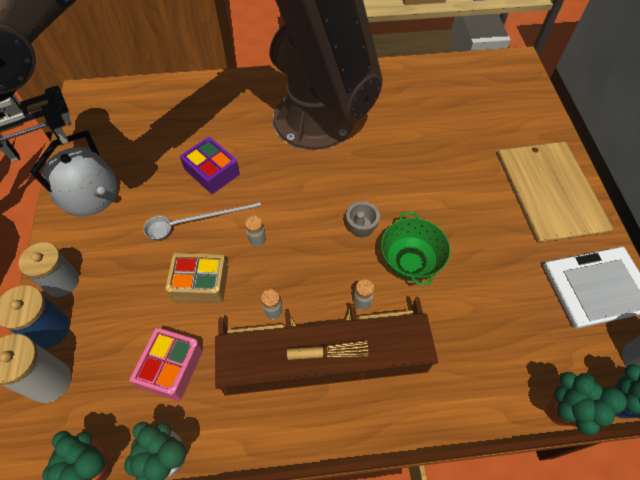

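The loose wooden drawer is at about (425,223) in the top view and (197,277) in the scene view. The pink one (444,153 top) and the purple one (210,165 scene) are look-alikes with the wrong rim colour. jar_b is at (360,190) and the hidden jar_c at (257,230 scene). The mortar is at (270,268) and the colander at (230,228). Next I'll raise the wrist camera over the drawer's way.

```bash
cat >> h.py <<'E'
def Rcur(o=None):
    o=o or ctrl.get_obs(); return Ro.from_euler("xyz",o["orientation"],degrees=True)
def to(pos,Rt):
    "shift and rotvec (tool axes) from now to world pose"
    o=ctrl.get_obs();R=Rcur(o)
    s=R.inv().apply(np.array(pos)-o["tool_pos"]);w=(R.inv()*Rt).as_rotvec(degrees=True)
    print("shift",np.round(s,4).tolist(),"turn",np.round(w,2).tolist())
def down(ydir):
    "tool x down, tool y at world yaw ydir deg"
    a=np.radians(ydir);y=np.array([np.cos(a),np.sin(a),0]);x=np.array([0,0,-1.])
    return Ro.from_matrix(np.c_[x,y,np.cross(x,y)])
E
python3 - <<'E'
from h import *
R=Rcur().as_matrix();print(R.round(3))
cal=ctrl.get_calibration("wrist");print("cam in tool",(R.T@(-np.array(cal["R"]).T@cal["t"]-ctrl.get_obs()["tool_pos"])).round(3),"view dir tool",(R.T@np.array(cal["R"])[2]).round(3),cal["fx"])
for a in (0,180,90,-90):
    print(a);to([.42,-.12,.40],down(a))
E
```

```text
[[-0.    -0.372  0.928]
 [ 0.     0.928  0.372]
 [-1.     0.    -0.   ]]
cam in tool [-0.157 -0.    -0.079] view dir tool [ 0.956 -0.001  0.294] 364.1935818811769
0
shift [-0.1734, 0.4075, 0.3453] turn [111.82, -0.0, -0.0]
180
shift [-0.1734, 0.4075, 0.3453] turn [-68.18, 0.0, -0.0]
90
shift [-0.1734, 0.4075, 0.3453] turn [21.82, -0.0, -0.0]
-90
shift [-0.1734, 0.4075, 0.3453] turn [-158.18, 0.0, -0.0]
```

Emit:
drive_tool(
  plan=[
    [[-0.12,0,0],[0,0,0],0.5],
    [[-0.12,0,0],[0,0,0],0.5],
    [[-0.12,0,0],[0,0,0],0.5],
    [[-0.17,0.41,0.345],[21.8,0,0],0.5],
    [[-0.17,0.41,0.345],[21.8,0,0],0.5],
    [[-0.17,0.41,0.345],[21.8,0,0],0.5],
    [[-0.17,0.41,0.345],[21.8,0,0],0.5],
    [[-0.17,0.41,0.345],[21.8,0,0],0.5],
    [[-0.17,0.41,0.345],[21.8,0,0],0.5],
    [[-0.17,0.41,0.345],[21.8,0,0],0.5],
    [[-0.17,0.41,0.345],[21.8,0,0],0.5],
    [[-0.17,0.41,0.345],[21.8,0,0],0.5],
    [[-0.17,0.41,0.345],[21.8,0,0],0.5],
    [[-0.17,0.41,0.345],[21.8,0,0],0.5],
    [[-0.17,0.41,0.345],[21.8,0,0],0.5],
    [[-0.17,0.41,0.345],[21.8,0,0],0.5],
    [[-0.17,0.41,0.345],[21.8,0,0],0.5],
    [[-0.17,0.41,0.345],[21.8,0,0],0.5],
  ],
)

```text
clock: 2.6
tool_pos: [0.4193, -0.1157, 0.3969]
orientation: [14.4, 90.0, 14.7]
force: [-0.1, 0.0, -0.4]
opening: 0.0436
```

```bash
cat > look.py <<'E'
from h import *
import sys
tag=sys.argv[1]; cams=sys.argv[2].split(",")
o=ctrl.get_obs();print(o["clock"],np.round(o["tool_pos"],4),np.round(o["force"],2),round(o["opening"],4))
zs=dict(drawer_center=.028,riser=0,bay=.028,nose_left=.04,nose_right=.04,jar_a=0,mortar=0,colander=0,ladle=0,whisk=.086)
for c in cams:
    cal=ctrl.get_calibration(c);im=ctrl.snapshot(c);cv2.imwrite(f"pics/{c}_{tag}.png",im);np.savez(f"pics/{c}_{tag}.npz",**cal)
    for n,z in zs.items():
        for r in ctrl.landmark_of(c,n)[:4]:
            if r["confidence"]>.3: print(c,n,round(r["confidence"],2),np.round(r["pixel"],1),np.round(px2w(cal,r["pixel"],z),4))
E
python3 look.py a wrist,top
```

```text
2.6 [ 0.4193 -0.1157  0.3969] [-0.05  0.   -0.44] 0.0436
wrist drawer_center 0.65 [179.9 236.8] [ 0.5045 -0.3231  0.028 ]
wrist nose_right 0.56 [319.  323.3] [ 0.6441 -0.112   0.04  ]
wrist jar_a 0.76 [294.5 284.2] [ 0.5947 -0.1528  0.    ]
wrist jar_a 0.68 [268.  159.9] [ 0.3922 -0.1896  0.    ]
wrist jar_a 0.58 [417.6 283.6] [0.5926 0.0514 0.    ]
wrist mortar 0.8 [445.9 158.1] [0.3883 0.076  0.    ]
wrist colander 0.8 [506.  229.8] [0.4991 0.1832 0.    ]
wrist ladle 0.66 [186.5 109.7] [ 0.3218 -0.3043  0.    ]
wrist whisk 0.67 [361.4 387.4] [ 0.7283 -0.0462  0.086 ]
wrist whisk 0.67 [178.4 235. ] [ 0.4839 -0.302   0.086 ]
top drawer_center 0.85 [441.4 152.5] [ 0.694  -0.3801  0.028 ]
top drawer_center 0.78 [425.5 223.1] [ 0.4997 -0.3254  0.028 ]
top jar_a 0.75 [371.8 267.4] [ 0.39  -0.182  0.   ]
top mortar 0.54 [272.6 270.9] [0.3869 0.0789 0.    ]
top ladle 0.87 [419.9 297.8] [ 0.307  -0.3038  0.    ]
top whisk 0.84 [315.3 135. ] [ 0.729  -0.0416  0.086 ]
```

View pics/wrist_a.png

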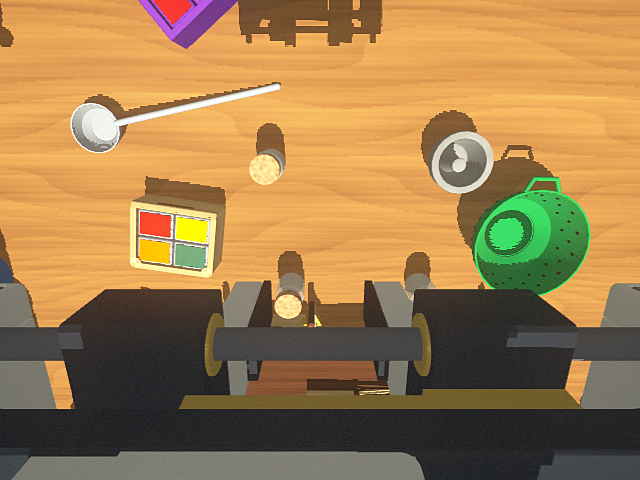

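The drawer shows at (178,237) with a light rim. Both jars at the mouth are visible at (290,285) and (417,283), but the gripper hides the riser. I'll turn the wrist round so that the camera looks from the riser's side.

```bash
python3 - <<'E'
from h import *
print(np.round(ctrl.get_obs()["joint_pos"],1))
to([.5,-.12,.40],down(0));to([.5,-.12,.40],down(-90))
E
```

```text
[  10.5   -6.9   -9.6   -0.   -87.4 -100.4]
shift [-0.0035, -0.0023, 0.0812] turn [90.03, -0.0, 0.0]
shift [-0.0035, -0.0023, 0.0812] turn [-179.97, -0.0, -0.0]
```

Emit:
drive_tool(
  plan=[
    [[0,0,0.1],[-90,0,0],0.5],
    [[0,0.05,0.1],[-90,0,0],0.5],
    [[0,0.05,0.1],[-90,0,0],0.5],
    [[0,0.05,0.1],[-90,0,0],0.5],
    [[0,0.05,0.1],[-90,0,0],0.5],
    [[0,0.05,0.1],[-90,0,0],0.5],
    [[0,0.05,0.1],[-90,0,0],0.5],
    [[0,0.05,0.1],[-90,0,0],0.5],
    [[0,0.05,0.1],[-90,0,0],0.5],
    [[0,0.05,0.1],[-90,0,0],0.5],
    [[0,0.05,0.1],[-90,0,0],0.5],
    [[0,0.05,0.1],[-90,0,0],0.5],
    [[0,0.05,0.1],[-90,0,0],0.5],
  ],
)

```text
clock: 4.78
tool_pos: [0.5188, -0.0676, 0.3965]
orientation: [104.9, 90.0, -164.7]
force: [0.1, -0.3, -0.1]
opening: 0.0439
```

Emit:
drive_tool(
  plan=[
    [[0,0,0],[-90,0,0],0.5],
    [[0,0,0],[-90,0,0],0.5],
    [[0,0,0],[-90,0,0],0.5],
    [[0,0,0],[-90,0,0],0.5],
    [[0,0,0],[-90,0,0],0.5],
    [[0,0,0],[-90,0,0],0.5],
    [[0,0,0],[-90,0,0],0.5],
    [[0,0,0],[-90,0,0],0.5],
    [[0,0,0],[-90,0,0],0.5],
    [[0,0,0],[-90,0,0],0.5],
    [[0,0,0],[-90,0,0],0.5],
    [[0,0,0],[-90,0,0],0.5],
    [[0,0,0],[-90,0,0],0.5],
    [[0,0,0],[-90,0,0],0.5],
  ],
)

```text
clock: 5.95
tool_pos: [0.5188, -0.0675, 0.3964]
orientation: [8.0, 90.0, -171.4]
force: [-0.1, -0.8, -0.7]
opening: 0.0437
```

```bash
python3 look.py b wrist,top
```

```text
5.95 [ 0.5188 -0.0675  0.3964] [-0.15 -0.85 -0.65] 0.0437
wrist drawer_center 0.97 [493.8 197.7] [ 0.5    -0.3259  0.028 ]
wrist drawer_center 0.65 [561.9  44.7] [ 0.7021 -0.3835  0.028 ]
wrist nose_left 0.51 [266.   88.6] [0.6439 0.0011 0.04  ]
wrist nose_right 0.49 [349.   87.1] [ 0.6469 -0.1077  0.04  ]
wrist jar_a 0.71 [385.5 255.1] [ 0.399 -0.179  0.   ]
wrist jar_a 0.7 [236.2 126.3] [0.5958 0.0513 0.    ]
wrist mortar 0.89 [226.  257.5] [0.3922 0.079  0.    ]
wrist colander 0.57 [153.8 189.7] [0.5017 0.1824 0.    ]
top drawer_center 0.86 [419.9 353.5] [ 0.1645 -0.2909  0.028 ]
top drawer_center 0.69 [423.  223.9] [ 0.4977 -0.3187  0.028 ]
top drawer_center 0.58 [447.7 152. ] [ 0.695  -0.3971  0.028 ]
top jar_a 0.87 [278.5 195. ] [0.5936 0.0616 0.    ]
top jar_a 0.79 [362.2 194.3] [ 0.5902 -0.1645  0.    ]
top jar_a 0.57 [370.3 265.6] [ 0.3949 -0.1783  0.    ]
top mortar 0.74 [271.7 270.8] [0.3872 0.0813 0.    ]
top ladle 0.78 [415.9 296.2] [ 0.3114 -0.2936  0.    ]
```

View pics/wrist_b.png

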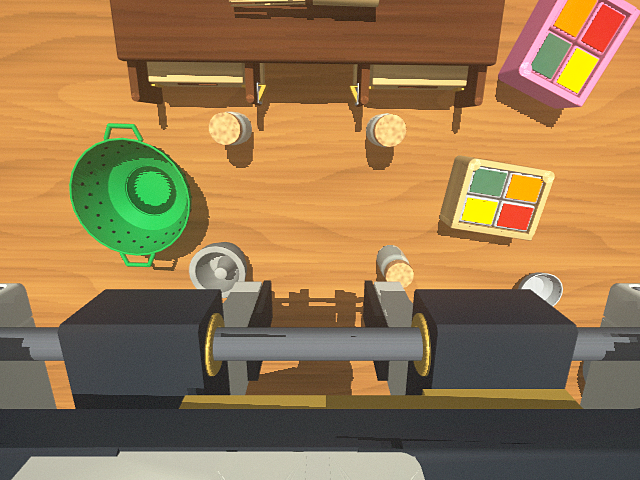

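The camera now sees the whole riser mouth: noses at (262,90) and (354,90), jars a and b at (230,130) and (386,130), the true drawer at (497,197) and the pink decoy at (575,50). This crop confirms the drawer and lets me get the riser's yaw.

```bash
python3 - <<'E'
from h import *
im=cv2.imread("pics/wrist_b.png")
c=cv2.resize(im[40:115,105:505],None,fx=2,fy=4,interpolation=cv2.INTER_CUBIC);d=cv2.resize(im[150:245,435:560],None,fx=2.6,fy=2.6,interpolation=cv2.INTER_CUBIC)
out=np.zeros((c.shape[0]+d.shape[0],800,3),np.uint8);out[:c.shape[0],:c.shape[1]]=c;out[c.shape[0]:,:d.shape[1]]=d
cv2.imwrite("pics/crop1.png",out);print(c.shape,d.shape)
E
```

```text
(300, 800, 3) (247, 325, 3)
```

View pics/crop1.png

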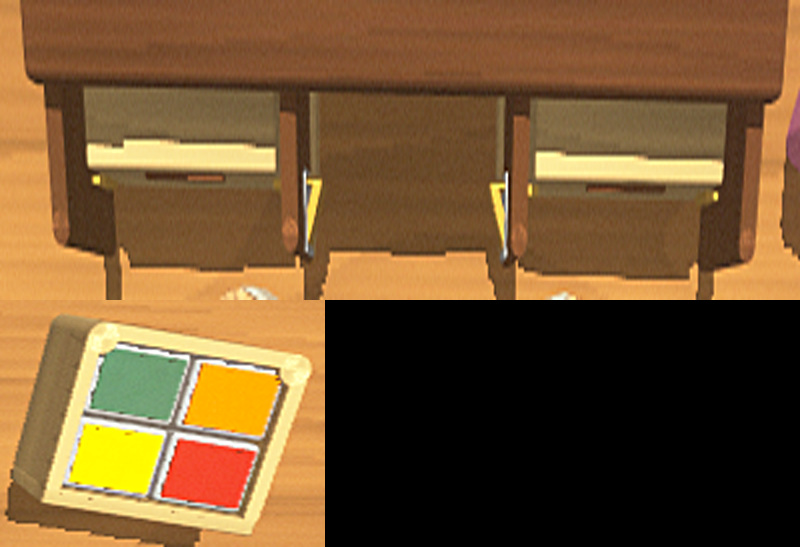

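```bash
python3 - <<'E'
from h import *
cal=dict(np.load("pics/wrist_b.npz"))
P=np.array([px2w(cal,(105+a/2,40+b/4),.072) for a,b in [(62,243),(291,252),(519,254),(746,262)]]);print(P.round(4))
B=np.array([px2w(cal,(105+a/2,40+b/4),.072) for a,b in [(30,83),(780,100)]]);print("board",B.round(4))
for A in (P,B): d=A[0]-A[-1];print("yaw",np.degrees(np.arctan2(-d[0],d[1])),np.hypot(*d[:2]))
print("mid",P[1:3].mean(0),P.mean(0),B.mean(0))
D=np.array([px2w(cal,(435+a/2.6,150+(b-300)/2.6),.056) for a,b in [(88,320),(312,358),(250,533),(42,500)]]);print("drawer",D.round(4),D.mean(0).round(4))
for i,j in((0,1),(3,2)):
    d=D[i]-D[j];print("yaw",np.degrees(np.arctan2(-d[0],d[1])),np.hypot(*d[:2]))
for i,j in((0,3),(1,2)):
    d=D[i]-D[j];print("yaw",np.degrees(np.arctan2(d[1],d[0])),np.hypot(*d[:2]))
E
```

```text
[[ 0.6254  0.1586  0.072 ]
 [ 0.6243  0.0167  0.072 ]
 [ 0.6252 -0.125   0.072 ]
 [ 0.6244 -0.2666  0.072 ]]
board [[ 0.6705  0.1717  0.072 ]
 [ 0.6706 -0.2806  0.072 ]]
yaw -0.1431509682710616 0.4251396111670144
yaw 0.018097652345177982 0.4523011511399355
mid [ 0.62476255 -0.05416666  0.072     ] [ 0.62483165 -0.05408264  0.072     ] [ 0.67055841 -0.05448709  0.072     ]
drawer [[ 0.5592 -0.2702  0.056 ]
 [ 0.541  -0.3897  0.056 ]
 [ 0.445  -0.375   0.056 ]
 [ 0.4627 -0.2579  0.056 ]] [ 0.502  -0.3232  0.056 ]
yaw -8.66173954018927 0.12090395898659341
yaw -8.601229450602224 0.11836158407255766
yaw -7.249003471538127 0.09726143741003812
yaw -8.747009613040156 0.0971069791130262
```

```bash
python3 - <<'E'
from h import *
to([.5,-.445,.25],down(180))
E
```

```text
shift [0.1465, 0.3772, 0.0216] turn [90.43, 0.0, -0.01]
```

Emit:
drive_tool(
  plan=[
    [[0.0,0.377,0.022],[90.4,0,0],0.5],
    [[0.0,0.377,0.022],[90.4,0,0],0.5],
    [[0.0,0.377,0.022],[90.4,0,0],0.5],
    [[0.0,0.377,0.022],[90.4,0,0],0.5],
    [[0.0,0.377,0.022],[90.4,0,0],0.5],
    [[0.0,0.377,0.022],[90.4,0,0],0.5],
    [[0.0,0.377,0.022],[90.4,0,0],0.5],
    [[0.0,0.377,0.022],[90.4,0,0],0.5],
    [[0.05,0.377,0.022],[90.4,0,0],0.5],
    [[0.1,0.377,0.022],[90.4,0,0],0.5],
    [[0.147,0.377,0.022],[90.4,0,0],0.5],
    [[0.147,0.377,0.022],[90.4,0,0],0.5],
    [[0.147,0.377,0.022],[90.4,0,0],0.5],
    [[0.147,0.377,0.022],[90.4,0,0],0.5],
    [[0.147,0.377,0.022],[90.4,0,0],0.5],
    [[0.147,0.377,0.022],[90.4,0,0],0.5],
    [[0.147,0.377,0.022],[90.4,0,0],0.5],
  ],
)

```text
clock: 8.47
tool_pos: [0.5004, -0.445, 0.2513]
orientation: [-123.3, 89.8, -33.1]
force: [-0.9, 0.4, -0.6]
opening: 0.0436
```

```bash
python3 - <<'E'
from h import *
print(ctrl.get_obs()["joint_pos"],ctrl.get_obs()["force"]);to([.5,-.445,.035],down(180));print(Rcur().as_matrix().round(3))
E
```

```text
[-2.49918790e+01  1.91952452e+01  1.91477305e+00  2.37684441e-02
 -7.25603862e+01  2.51508816e+01] [-0.90798828  0.44057667 -0.57178245]
shift [0.2163, 0.0009, 0.0004] turn [0.17, -0.09, 0.13]
[[ 0.002 -1.    -0.003]
 [-0.002 -0.003  1.   ]
 [-1.    -0.002 -0.002]]
```

Emit:
drive_tool(
  plan=[
    [[0.03,0,0],[0.17,0,0],0.5],
    [[0.06,0,0],[0.17,-0.1,0.1],0.5],
    [[0.09,0,0],[0.17,-0.1,0.1],0.5],
    [[0.12,0,0],[0.17,-0.1,0.1],0.5],
    [[0.15,0,0],[0.17,-0.1,0.1],0.5],
    [[0.18,0,0],[0.17,-0.1,0.1],0.5],
    [[0.2,0,0],[0.17,-0.1,0.1],0.5],
    [[0.21,0,0],[0.17,-0.1,0.1],0.5],
    [[0.216,0.001,0],[0.17,-0.1,0.1],0.5],
    [[0.216,0.001,0],[0.17,-0.1,0.1],0.5],
    [[0.216,0.001,0.01],[0.17,-0.1,0.1],0.5],
    [[0.216,0.001,0.02],[0.17,-0.1,0.1],0.5],
    [[0.216,0.001,0.03],[0.17,-0.1,0.1],0.5],
    [[0.216,0.001,0.036],[0.17,-0.1,0.1],0.5],
    [[0.216,0.001,0.042],[0.17,-0.1,0.1],0.5],
    [[0.216,0.001,0.048],[0.17,-0.1,0.1],0.5],
    [[0.216,0.001,0.054],[0.17,-0.1,0.1],0.5],
    [[0.216,0.001,0.06],[0.17,-0.1,0.1],0.5],
    [[0.216,0.001,0.066],[0.17,-0.1,0.1],0.5],
    [[0.216,0.001,0.072],[0.17,-0.1,0.1],0.5],
  ],
)

```text
clock: 10.13
tool_pos: [0.5004, -0.3734, 0.0357]
orientation: [-107.9, 89.9, -17.9]
force: [1.6, -4.7, 2.5]
opening: 0.0443
```

```bash
python3 look.py c top,scene | grep -E "drawer|jar|^[0-9]"; python3 -c "
from h import *
to([.495,-.1235,.035],down(180))"
```

```text
10.1333 [ 0.5004 -0.3734  0.0357] [ 1.61 -4.72  2.51] 0.0443
top drawer_center 0.81 [419.3 225.4] [ 0.4939 -0.3087  0.028 ]
top drawer_center 0.74 [421.7 356.2] [ 0.1577 -0.295   0.028 ]
top drawer_center 0.7 [444.3 152.5] [ 0.6938 -0.3879  0.028 ]
top jar_a 0.79 [279.4 196.8] [0.5885 0.0592 0.    ]
scene drawer_center 0.91 [167.2 362.6] [ 0.6965 -0.3846  0.028 ]
scene drawer_center 0.73 [207.5 167.2] [ 0.1721 -0.3003  0.028 ]
scene drawer_center 0.69 [207.3 274.6] [ 0.4953 -0.3005  0.028 ]
scene jar_a 0.8 [273.5 310.1] [ 0.5899 -0.1546  0.    ]
scene jar_a 0.68 [258.1 237.5] [ 0.3893 -0.1799  0.    ]
scene jar_a 0.65 [362.  300.3] [0.5887 0.0521 0.    ]
shift [0.0002, 0.0047, 0.2498] turn [-0.0, 0.01, 0.04]
```

View pics/scene_c.png

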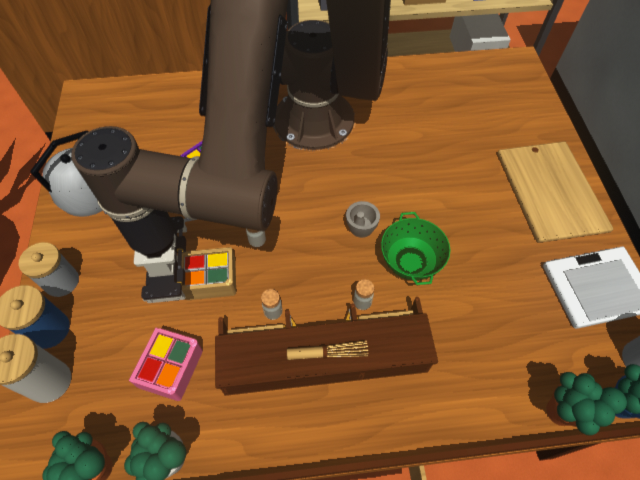

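Drawer (207,272) is now square against the two fingers and all the jars are where they were. I'll carry on pushing straight along y.

Emit:
drive_tool(
  plan=[
    [[0,0,0.007],[0,0,0],0.5],
    [[0,0,0.014],[0,0,0],0.5],
    [[0,0,0.021],[0,0,0],0.5],
    [[0,0,0.028],[0,0,0],0.5],
    [[0,0,0.035],[0,0,0],0.5],
    [[0,0,0.042],[0,0,0],0.5],
    [[0,0,0.049],[0,0,0],0.5],
    [[0,0,0.056],[0,0,0],0.5],
    [[0,0,0.063],[0,0,0],0.5],
    [[0,0,0.07],[0,0,0],0.5],
    [[0,0,0.077],[0,0,0],0.5],
    [[0,0,0.084],[0,0,0],0.5],
    [[0,0,0.091],[0,0,0],0.5],
    [[0,0,0.098],[0,0,0],0.5],
    [[0,0,0.105],[0,0,0],0.5],
    [[0,0,0.112],[0,0,0],0.5],
    [[0,0,0.119],[0,0,0],0.5],
    [[0,0,0.126],[0,0,0],0.5],
    [[0,0,0.133],[0,0,0],0.5],
    [[0,0,0.14],[0,0,0],0.5],
  ],
)

```text
clock: 12.9
tool_pos: [0.4997, -0.2327, 0.0352]
orientation: [-71.9, 90.0, 18.1]
force: [-0.2, -3.0, -0.2]
opening: 0.044
```

```bash
cat > dr.py <<'E'
from h import *
import sys
tag=sys.argv[1]
o=ctrl.get_obs();print(np.round(o["tool_pos"],4),np.round(o["force"],2))
for c in sys.argv[2].split(","):
    cal=ctrl.get_calibration(c);im=ctrl.snapshot(c);cv2.imwrite(f"pics/{c}_{tag}.png",im);np.savez(f"pics/{c}_{tag}.npz",**cal)
    for n,z in (("drawer_center",.028),("jar_a",0),("nose_left",.04),("nose_right",.04)):
        for r in ctrl.landmark_of(c,n)[:4]: print(c,n,round(r["confidence"],2),np.round(r["pixel"],1),px2w(cal,r["pixel"],z).round(4))
E
python3 dr.py d scene,top
```

```text
[ 0.4997 -0.2327  0.0352] [-0.21 -3.03 -0.21]
scene drawer_center 0.75 [270.  269.4] [ 0.4981 -0.1545  0.028 ]
scene drawer_center 0.72 [165.8 360.8] [ 0.6922 -0.3877  0.028 ]
scene jar_a 0.94 [255.8 237.7] [ 0.3893 -0.1856  0.    ]
scene jar_a 0.78 [272.4 309.3] [ 0.5876 -0.157   0.    ]
scene jar_a 0.61 [364.2 300.5] [0.5898 0.0571 0.    ]
scene nose_left 0.58 [344.2 319.5] [6.473e-01 2.000e-04 4.000e-02]
scene nose_right 0.56 [294.4 325.1] [ 0.6479 -0.1096  0.04  ]
top drawer_center 0.91 [420.8 354.4] [ 0.1622 -0.293   0.028 ]
top drawer_center 0.79 [362.9 227.1] [ 0.4928 -0.1607  0.028 ]
top drawer_center 0.79 [445.3 152. ] [ 0.6951 -0.3907  0.028 ]
top drawer_center 0.48 [277.3 193.9] [0.5886 0.0629 0.028 ]
top jar_a 0.84 [371.3 268.7] [ 0.3866 -0.1806  0.    ]
top jar_a 0.51 [276.6 195.2] [0.5932 0.0667 0.    ]
```

View pics/scene_d.png

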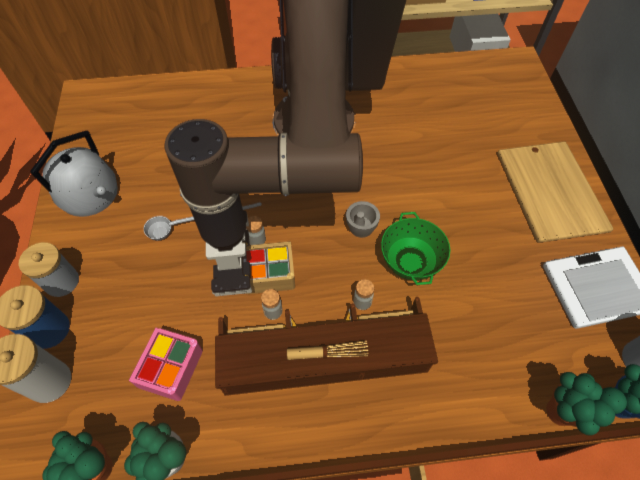

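Drawer at (270,268), square and between jar_b and jar_c with clear gaps. I'll push on, stopping slightly short of the bay's line, and check.

Emit:
drive_tool(
  plan=[
    [[0,0,0.006],[0,0,0],0.5],
    [[0,0,0.012],[0,0,0],0.5],
    [[0,0,0.018],[0,0,0],0.5],
    [[0,0,0.024],[0,0,0],0.5],
    [[0,0,0.03],[0,0,0],0.5],
    [[0,0,0.036],[0,0,0],0.5],
    [[0,0,0.042],[0,0,0],0.5],
    [[0,0,0.048],[0,0,0],0.5],
    [[0,0,0.054],[0,0,0],0.5],
    [[0,0,0.06],[0,0,0],0.5],
    [[0,0,0.066],[0,0,0],0.5],
    [[0,0,0.072],[0,0,0],0.5],
    [[0,0,0.078],[0,0,0],0.5],
    [[0,0,0.084],[0,0,0],0.5],
    [[0,0,0.09],[0,0,0],0.5],
    [[0,0,0.095],[0,0,0],0.5],
    [[0,0,0.1],[0,0,0],0.5],
    [[0,0,0.102],[0,0,0],0.5],
    [[0,0,0.102],[0,0,0],0.5],
  ],
)

```text
clock: 14.98
tool_pos: [0.4999, -0.1309, 0.0353]
orientation: [-58.6, 89.9, 31.4]
force: [0.3, 0.5, 0.2]
opening: 0.0439
```

```bash
python3 dr.py e scene,top | grep -v nose; python3 - <<'E'
from h import *
im=ctrl.snapshot("scene")
for c in ("scene","top"):
    cal=dict(np.load(f"pics/{c}_e.npz"));ctrl.snapshot(c)
    for r in ctrl.cut_out(c,"drawer_center")[:4]:
        u,v=r["pixel"];m=r["pixels"].astype(np.uint8)
        rect=cv2.minAreaRect(cv2.findNonZero(m));print(c,round(r["confidence"],2),r["pixel"],[np.round(px2w(cal,p,.056)[:2],4).tolist() for p in cv2.boxPoints(rect)])
E
```

```text
[ 0.4999 -0.1309  0.0353] [0.33 0.53 0.19]
scene drawer_center 0.98 [209.2 165.1] [ 0.1654 -0.2958  0.028 ]
scene drawer_center 0.76 [167.3 360.3] [ 0.6915 -0.3846  0.028 ]
scene drawer_center 0.69 [313.1 263.7] [ 0.4943 -0.0523  0.028 ]
scene jar_a 0.92 [272.5 311.8] [ 0.5939 -0.1572  0.    ]
scene jar_a 0.79 [362.4 302.1] [0.5933 0.0523 0.    ]
top drawer_center 0.91 [420.1 352.2] [ 0.1677 -0.2916  0.028 ]
top drawer_center 0.78 [444.1 152.4] [ 0.6941 -0.3874  0.028 ]
top drawer_center 0.61 [323.2 227.5] [ 0.4942 -0.0566  0.028 ]
top jar_a 0.81 [371.3 271. ] [ 0.3805 -0.1803  0.    ]
scene 0.97 [167.9, 361.7] [[0.7401, -0.4548], [0.6101, -0.408], [0.6727, -0.2987], [0.796, -0.3513]]
scene 0.9 [210.7, 168.1] [[0.1647, -0.375], [0.0655, -0.2962], [0.2077, -0.1998], [0.2968, -0.2787]]
scene 0.69 [316.9, 264.4] [[0.4427, -0.103], [0.4422, 0.0054], [0.5688, -0.0001], [0.5685, -0.1026]]
top 0.71 [318.5, 227.5] [[0.5347, 0.0044], [0.537, -0.0973], [0.431, -0.0988], [0.4288, 0.0015]]
top 0.65 [421.1, 356.5] [[0.1761, -0.2044], [0.2464, -0.2906], [0.1478, -0.3715], [0.0794, -0.2857]]
```

Emit:
drive_tool(
  plan=[
    [[0,0,-0.01],[0,0,0],0.5],
    [[0,0,-0.03],[0,0,0],0.5],
    [[-0.02,0,-0.03],[0,0,0],0.5],
    [[-0.06,0,-0.03],[0,0,0],0.5],
    [[-0.1,0,-0.03],[0,0,0],0.5],
    [[-0.14,0,-0.03],[0,0,0],0.5],
    [[-0.18,0,-0.01],[-90,0,0],0.5],
    [[-0.22,0.02,0.01],[-90,0,0],0.5],
    [[-0.26,0.04,0.04],[-90,0,0],0.5],
    [[-0.3,0.06,0.077],[-90,0,0],0.5],
    [[-0.315,0.06,0.077],[-90,0,0],0.5],
    [[-0.315,0.06,0.077],[-90,0,0],0.5],
    [[-0.315,0.06,0.077],[-90,0,0],0.5],
    [[-0.315,0.06,0.077],[-90,0,0],0.5],
    [[-0.315,0.06,0.077],[-90,0,0],0.5],
    [[-0.315,0.06,0.077],[-90,0,0],0.5],
    [[-0.315,0.06,0.077],[-90,0,0],0.5],
    [[-0.315,0.06,0.077],[-90,0,0],0.5],
    [[-0.315,0.06,0.077],[-90,0,0],0.5],
    [[-0.315,0.06,0.077],[-90,0,0],0.5],
  ],
)

```text
clock: 17.4
tool_pos: [0.4394, -0.055, 0.3501]
orientation: [-138.3, 90.0, 41.9]
force: [-0.7, -0.6, -0.6]
opening: 0.0439
```

```bash
python3 dr.py f wrist,top; python3 - <<'E'
from h import *
im=cv2.imread("pics/wrist_f.png");cv2.imwrite("pics/crop_f.png",cv2.resize(im[0:290,140:500],None,fx=2.06,fy=2.06,interpolation=cv2.INTER_CUBIC))
to([.41,-.0545,.35],down(-90))
E
```

```text
[ 0.4394 -0.055   0.3501] [-0.7  -0.62 -0.59]
wrist drawer_center 0.73 [320.2 146.3] [ 0.4938 -0.0583  0.028 ]
wrist jar_a 0.72 [400.7  63.9] [ 0.5943 -0.1605  0.    ]
wrist jar_a 0.7 [404.9 213.9] [ 0.3985 -0.1801  0.    ]
wrist jar_a 0.63 [234.1  65. ] [0.5926 0.0515 0.    ]
wrist jar_a 0.51 [143.5 137.4] [0.5034 0.1791 0.    ]
wrist nose_left 0.49 [267.   10.5] [0.6432 0.0024 0.04  ]
wrist nose_left 0.22 [235.6  66.4] [0.5855 0.0415 0.04  ]
wrist nose_right 0.62 [367.9   7.6] [ 0.6463 -0.1112  0.04  ]
top drawer_center 0.96 [443.4 151.9] [ 0.6955 -0.3856  0.028 ]
top drawer_center 0.64 [421.1 353.8] [ 0.1637 -0.2939  0.028 ]
top drawer_center 0.6 [324.3 227.2] [ 0.495  -0.0595  0.028 ]
top jar_a 0.59 [359.4 194.4] [ 0.5901 -0.1569  0.    ]
top jar_a 0.52 [370.3 268.5] [ 0.3872 -0.178   0.    ]
shift [0.0001, -0.0001, 0.0295] turn [-0.06, -0.03, 0.02]
```

View pics/crop_f.png

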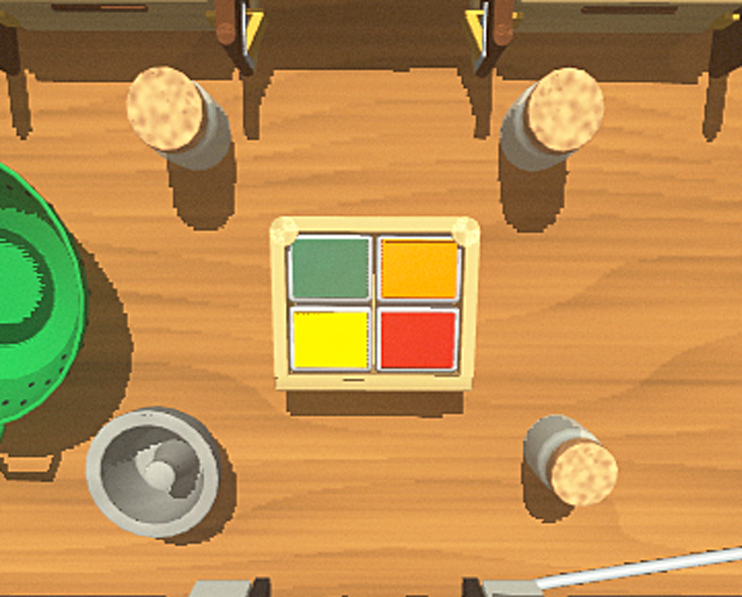

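```bash
python3 - <<'E'
from h import *
cal=dict(np.load("pics/wrist_f.npz"));f=lambda a,b,z:px2w(cal,(140+(a+.5)/2.06-.5,(b+.5)/2.06-.5),z).round(4)
print("panels",f(226,33,.072),f(503,33,.072))
D=[f(a,b,.056) for a,b in((270,218),(480,218),(473,388),(275,388))];print("drawer",D,np.mean(D,0))
# refine: mask of rim by drawer cut_out
for r in ctrl.cut_out("wrist","drawer_center")[:1]:pass
im=cv2.imread("pics/wrist_f.png");hsv=cv2.cvtColor(im,cv2.COLOR_BGR2HSV)
for row in (115,125,150,170,180): print(row,hsv[row,264:284].tolist()[::2],"|",hsv[row,364:380].tolist()[::2]) if row in(150,) else None
E
```

```text
panels [0.6299 0.0172 0.072 ] [ 0.6302 -0.1245  0.072 ]
drawer [array([ 5.415e-01, -2.000e-04,  5.600e-02]), array([ 0.5417, -0.1192,  0.056 ]), array([ 0.4449, -0.1195,  0.056 ]), array([4.447e-01, 2.000e-04, 5.600e-02])] [ 0.4932   -0.059675  0.056   ]
150 [[15, 168, 210], [16, 166, 210], [16, 167, 209], [15, 167, 220], [22, 120, 247], [24, 104, 249], [24, 102, 250], [26, 104, 255], [17, 65, 137], [105, 6, 255]] | [[17, 139, 184], [24, 103, 252], [24, 99, 250], [24, 103, 251], [15, 173, 222], [15, 164, 225], [16, 164, 225], [15, 160, 226]]
```

Emit:
drive_tool(
  plan=[
    [[0,0.0047,0.031],[0,0,0],0.5],
    [[0.04,0.0047,0.031],[0,0,0],0.5],
    [[0.08,0.0047,0.031],[0,0,0],0.5],
    [[0.12,0.0047,0.031],[0,0,0],0.5],
    [[0.16,0.0047,0.031],[0,0,0],0.5],
    [[0.2,0.0047,0.031],[0,0,0],0.5],
    [[0.23,0.0047,0.031],[0,0,0],0.5],
    [[0.26,0.0047,0.031],[0,0,0],0.5],
    [[0.285,0.0047,0.031],[0,0,0],0.5],
    [[0.305,0.0047,0.031],[0,0,0],0.5],
    [[0.315,0.0047,0.031],[0,0,0],0.5],
    [[0.315,0.0047,0.031],[0,0,0],0.5],
  ],
)

```text
clock: 18.95
tool_pos: [0.4071, -0.0596, 0.0331]
orientation: [15.1, 89.8, -164.9]
force: [-0.1, -0.5, -0.2]
opening: 0.0435
```

```bash
python3 - <<'E'
from h import *
print(ctrl.get_obs()["joint_pos"].__repr__(),ctrl.get_obs()["force"]);to([.408,-.0597,.035],down(-90));to([.500,-.0537,.035],down(-90));print(Rcur().as_matrix().round(4))
E
```

```text
array([ 1.94368399e+01,  9.67951472e+00, -4.55188971e+01, -3.14583038e-02,
       -3.50372402e+01,  7.05179297e+01]) [-0.05670956 -0.51318145 -0.19804189]
shift [-0.0019, 0.0001, -0.0009] turn [-0.07, 0.23, -0.06]
shift [-0.0023, -0.006, -0.0928] turn [-0.07, 0.23, -0.06]
[[-0.004  -0.0012 -1.    ]
 [-0.0011 -1.      0.0012]
 [-1.      0.0011  0.004 ]]
```

Emit:
drive_tool(
  plan=[
    [[-0.002,0,-0.006],[0,0.2,0],0.5],
    [[-0.002,0,-0.012],[0,0.2,0],0.5],
    [[-0.002,0,-0.016],[0,0.2,0],0.5],
    [[-0.002,0,-0.02],[0,0.2,0],0.5],
    [[-0.002,0,-0.023],[0,0.2,0],0.5],
    [[-0.002,-0.0003,-0.026],[0,0.2,0],0.5],
    [[-0.002,-0.0006,-0.03],[0,0.2,0],0.5],
    [[-0.002,-0.001,-0.034],[0,0.2,0],0.5],
    [[-0.002,-0.0015,-0.038],[0,0.2,0],0.5],
    [[-0.002,-0.002,-0.042],[0,0.2,0],0.5],
    [[-0.002,-0.0025,-0.046],[0,0.2,0],0.5],
    [[-0.002,-0.003,-0.05],[0,0.2,0],0.5],
    [[-0.002,-0.0035,-0.054],[0,0.2,0],0.5],
    [[-0.002,-0.004,-0.058],[0,0.2,0],0.5],
    [[-0.002,-0.0045,-0.062],[0,0.2,0],0.5],
    [[-0.002,-0.005,-0.066],[0,0.2,0],0.5],
    [[-0.002,-0.0055,-0.07],[0,0.2,0],0.5],
    [[-0.002,-0.006,-0.074],[0,0.2,0],0.5],
  ],
)

```text
clock: 20.45
tool_pos: [0.4795, -0.0543, 0.0346]
orientation: [24.8, 89.8, -155.3]
force: [-6.1, -1.6, 4.3]
opening: 0.044
```

```bash
python3 dr.py g wrist,top; python3 - <<'E'
from h import *
to([.500,-.0537,.035],down(-90))
E
```

```text
[ 0.4795 -0.0543  0.0346] [-6.06 -1.64  4.32]
wrist drawer_center 0.86 [312.7 171. ] [ 0.5408 -0.052   0.028 ]
wrist jar_a 0.97 [538.6  51.2] [ 0.5935 -0.1596  0.    ]
wrist jar_a 0.9 [99.1 55.4] [0.5922 0.0496 0.    ]
wrist nose_left 0.63 [534.4  47.9] [ 0.5879 -0.1357  0.04  ]
top drawer_center 0.85 [443.1 152.4] [ 0.6941 -0.3847  0.028 ]
top drawer_center 0.64 [420.9 353.2] [ 0.1652 -0.2935  0.028 ]
top jar_a 0.84 [360.8 193.7] [ 0.592  -0.1607  0.    ]
top jar_a 0.78 [372.  266.7] [ 0.3918 -0.1826  0.    ]
shift [-0.0003, -0.0001, -0.0192] turn [-0.08, 0.05, -0.07]
```

View pics/wrist_g.png

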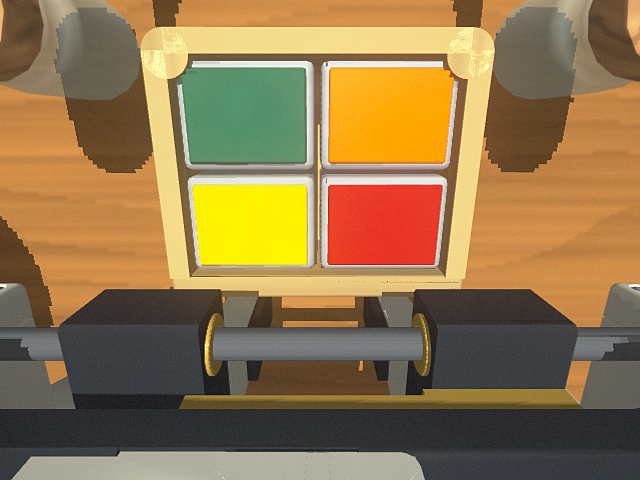

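```bash
python3 - <<'E'
from h import *
cal=dict(np.load("pics/wrist_g.npz"));im=cv2.imread("pics/wrist_g.png")
D=np.array([px2w(cal,p,.056) for p in((143,35),(494,35),(463,290),(173,290))]);print(D.round(4),D[:2].mean(0),D[2:].mean(0))
hsv=cv2.cvtColor(im,cv2.COLOR_BGR2HSV)
for row in(100,150,200,250):
    w=np.where((hsv[row,:,0]>=20)&(hsv[row,:,0]<=26)&(hsv[row,:,1]<130)&(hsv[row,:,2]>200))[0];a,b=w[w<300].min(),w[w>340].max()
    p,q=px2w(cal,(a,row),.056),px2w(cal,(b,row),.056);print(row,a,b,p[:2].round(4),q[:2].round(4),(p+q)[1]/2)
E
```

```text
[[ 0.5892  0.0037  0.056 ]
 [ 0.589  -0.1129  0.056 ]
 [ 0.4958 -0.1135  0.056 ]
 [ 0.4963  0.005   0.056 ]] [ 0.5891186 -0.054596   0.056    ] [ 0.49608324 -0.05423311  0.056     ]
100 147 487 [0.569  0.0053] [ 0.5687 -0.1133] -0.05403996424477117
150 154 480 [0.552  0.0051] [ 0.5517 -0.1131] -0.05398928578838336
200 160 474 [0.5336 0.0054] [ 0.5332 -0.1133] -0.05393526817015643
250 167 467 [0.5136 0.0053] [ 0.5132 -0.113 ] -0.05387565291842379
```

The drawer is at y = -0.0540, in line with the bay, about 80 mm outside it and square. jar_a (99,55) and jar_b (538,51) stand clear on both sides. I'll ease it in.

Emit:
drive_tool(
  plan=[
    [[0,0,-0.002],[0,0,0],0.5],
    [[0,0,-0.004],[0,0,0],0.5],
    [[0,0,-0.006],[0,0,0],0.5],
    [[0,0,-0.008],[0,0,0],0.5],
    [[0,0,-0.01],[0,0,0],0.5],
    [[0,0,-0.012],[0,0,0],0.5],
    [[0,0,-0.014],[0,0,0],0.5],
    [[0,0,-0.016],[0,0,0],0.5],
    [[0,0,-0.018],[0,0,0],0.5],
    [[0,0,-0.02],[0,0,0],0.5],
    [[0,0,-0.022],[0,0,0],0.5],
    [[0,0,-0.024],[0,0,0],0.5],
    [[0,0,-0.026],[0,0,0],0.5],
    [[0,0,-0.028],[0,0,0],0.5],
    [[0,0,-0.03],[0,0,0],0.5],
    [[0,0,-0.032],[0,0,0],0.5],
    [[0,0,-0.034],[0,0,0],0.5],
    [[0,0,-0.036],[0,0,0],0.5],
    [[0,0,-0.038],[0,0,0],0.5],
    [[0,0,-0.04],[0,0,0],0.5],
  ],
)

```text
clock: 22.62
tool_pos: [0.521, -0.0539, 0.0346]
orientation: [48.6, 89.9, -131.5]
force: [-4.0, -0.0, -0.2]
opening: 0.0439
```

```bash
cat > chk.py <<'E'
from h import *
import sys
cal=ctrl.get_calibration("wrist");im=ctrl.snapshot("wrist");cv2.imwrite(f"pics/wrist_{sys.argv[1]}.png",im);np.savez(f"pics/wrist_{sys.argv[1]}.npz",**cal)
hsv=cv2.cvtColor(im,cv2.COLOR_BGR2HSV)
for row in(150,200,250):
    w=np.where((hsv[row,:,0]>=19)&(hsv[row,:,0]<=27)&(hsv[row,:,1]<140)&(hsv[row,:,2]>150))[0]
    if len(w): a,b=w.min(),w.max();p,q=px2w(cal,(a,row),.056),px2w(cal,(b,row),.056);print(row,a,b,p[:2].round(4),q[:2].round(4),round((p+q)[1]/2,4))
o=ctrl.get_obs();print(np.round(o["tool_pos"],4),np.round(o["force"],2),np.round(o["moment"],2))
to([.58,-.054,.035],down(-90))
E
python3 chk.py h
```

```text
150 0 562 [0.5935 0.0615] [ 0.5931 -0.1426] -0.0405
200 8 577 [0.5751 0.0633] [ 0.5746 -0.152 ] -0.0443
250 167 468 [0.5549 0.0058] [ 0.5546 -0.113 ] -0.0536
[ 0.5215 -0.0538  0.0347] [-1.56 -0.1  -1.38] [-0.29  0.82 -0.02]
shift [-0.0003, 0.0001, -0.0585] turn [-0.07, 0.03, -0.07]
```

View pics/wrist_h.png

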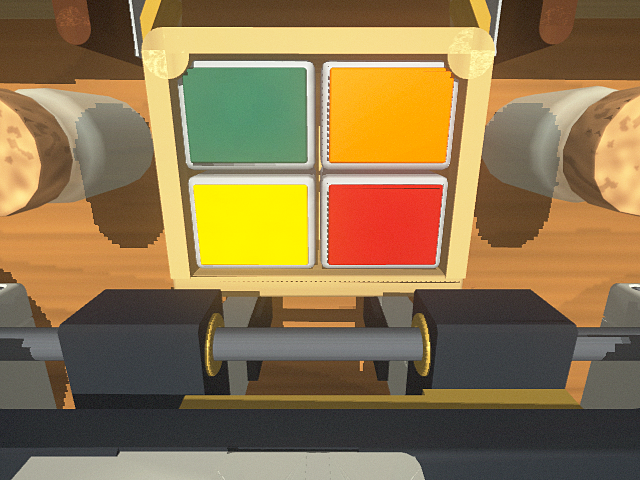

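The back end is entering between the panels (inner fronts at about 72 and 557, drawer edges at 143 and 494). The drawer sits perhaps 1 mm to the right of centre, so I'll add a slight left drift.

Emit:
drive_tool(
  plan=[
    [[0,-0.0002,-0.0015],[0,0,0],0.5],
    [[0,-0.0004,-0.003],[0,0,0],0.5],
    [[0,-0.0006,-0.0045],[0,0,0],0.5],
    [[0,-0.0008,-0.006],[0,0,0],0.5],
    [[0,-0.0009,-0.0075],[0,0,0],0.5],
    [[0,-0.0009,-0.009],[0,0,0],0.5],
    [[0,-0.0009,-0.0105],[0,0,0],0.5],
    [[0,-0.0009,-0.012],[0,0,0],0.5],
    [[0,-0.0009,-0.0135],[0,0,0],0.5],
    [[0,-0.0009,-0.015],[0,0,0],0.5],
    [[0,-0.0009,-0.0165],[0,0,0],0.5],
    [[0,-0.0009,-0.018],[0,0,0],0.5],
    [[0,-0.0009,-0.0195],[0,0,0],0.5],
    [[0,-0.0009,-0.021],[0,0,0],0.5],
  ],
)

```text
clock: 23.83
tool_pos: [0.5386, -0.0537, 0.0343]
orientation: [16.7, 89.6, -163.5]
force: [-15.6, 0.8, 12.2]
opening: 0.0438
```

Emit:
drive_tool(
  plan=[
    [[0,0,-0.0015],[0,0,0],0.5],
    [[0,0,-0.003],[0,0,0],0.5],
    [[0,0,-0.0045],[0,0,0],0.5],
    [[0,0,-0.006],[0,0,0],0.5],
    [[0,0,-0.0075],[0,0,0],0.5],
    [[0,0,-0.009],[0,0,0],0.5],
    [[0,0,-0.0105],[0,0,0],0.5],
    [[0,0,-0.012],[0,0,0],0.5],
    [[0,0,-0.0135],[0,0,0],0.5],
    [[0,0,-0.015],[0,0,0],0.5],
  ],
)

```text
clock: 24.67
tool_pos: [0.5522, -0.054, 0.034]
orientation: [14.5, 89.4, -165.6]
force: [-8.7, 0.7, 4.3]
opening: 0.0439
```

```bash
python3 chk.py i
```

```text
150 152 482 [0.625  0.0057] [ 0.6246 -0.1131] -0.0537
200 0 639 [0.6069 0.065 ] [ 0.606  -0.1748] -0.0549
250 0 639 [0.5871 0.0703] [ 0.586  -0.1801] -0.0549
[ 0.5526 -0.054   0.034 ] [-6.54 -1.07  1.21] [-0.23  2.38 -0.01]
shift [-0.0013, -0.0, -0.0274] turn [-0.13, 0.55, -0.15]
```

Emit:
drive_tool(
  plan=[
    [[0,0,-0.0015],[0,0.2,0],0.5],
    [[0,0,-0.003],[0,0.2,0],0.5],
    [[0,0,-0.0045],[0,0.2,0],0.5],
    [[0,0,-0.006],[0,0.2,0],0.5],
    [[0,0,-0.0075],[0,0.2,0],0.5],
    [[0,0,-0.009],[0,0.2,0],0.5],
    [[0,0,-0.0105],[0,0.2,0],0.5],
    [[0,0,-0.012],[0,0.2,0],0.5],
    [[0,0,-0.0135],[0,0.2,0],0.5],
    [[0,0,-0.015],[0,0.2,0],0.5],
    [[0,0,-0.0165],[0,0.2,0],0.5],
    [[0,0,-0.018],[0,0.2,0],0.5],
    [[0,0,-0.0195],[0,0.2,0],0.5],
    [[0,0,-0.021],[0,0.2,0],0.5],
    [[0,0,-0.0225],[0,0.2,0],0.5],
    [[0,0,-0.024],[0,0.2,0],0.5],
  ],
)

```text
clock: 26.05
tool_pos: [0.5751, -0.0543, 0.0338]
orientation: [18.4, 89.5, -161.7]
force: [-10.3, 1.4, 6.3]
opening: 0.0437
```

```bash
python3 chk.py j
```

```text
150 148 481 [0.6479 0.0067] [ 0.6474 -0.113 ] -0.0532
200 152 475 [0.6296 0.0079] [ 0.6291 -0.1132] -0.0527
250 47 575 [0.6099 0.0515] [ 0.609  -0.1551] -0.0518
[ 0.5755 -0.0543  0.0338] [-8.27 -0.55  4.73] [-0.11  2.89  0.01]
shift [-0.0012, -0.0003, -0.0045] turn [-0.14, 0.49, -0.17]
```

View pics/wrist_j.png

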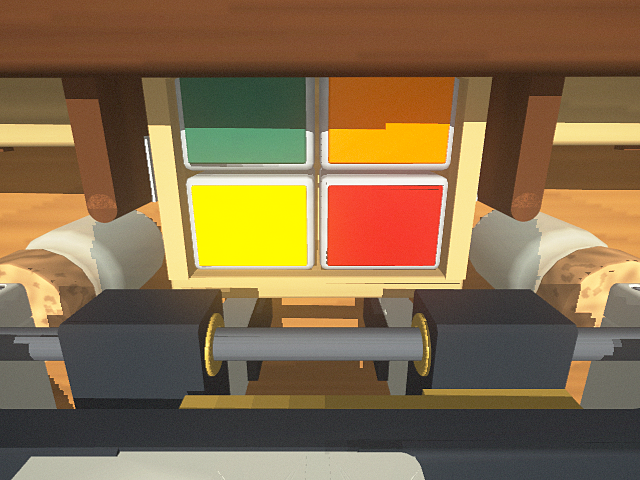

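The drawer is in between the panels (tips at 102 and 527, drawer edges about 163 and 476), square and about 1 mm right of centre. The force is ordinary sliding.

Emit:
drive_tool(
  plan=[
    [[0,-0.0002,-0.0015],[0,0.2,0],0.5],
    [[0,-0.0004,-0.003],[0,0.2,0],0.5],
    [[0,-0.0006,-0.0045],[0,0.2,0],0.5],
    [[0,-0.0008,-0.006],[0,0.2,0],0.5],
    [[0,-0.001,-0.0075],[0,0.2,0],0.5],
    [[0,-0.001,-0.009],[0,0.2,0],0.5],
    [[0,-0.001,-0.0105],[0,0.2,0],0.5],
    [[0,-0.001,-0.012],[0,0.2,0],0.5],
    [[0,-0.001,-0.0135],[0,0.2,0],0.5],
    [[0,-0.001,-0.015],[0,0.2,0],0.5],
    [[0,-0.001,-0.0165],[0,0.2,0],0.5],
    [[0,-0.001,-0.018],[0,0.2,0],0.5],
    [[0,-0.001,-0.0195],[0,0.2,0],0.5],
    [[0,-0.001,-0.021],[0,0.2,0],0.5],
    [[0,-0.001,-0.0225],[0,0.2,0],0.5],
    [[0,-0.001,-0.024],[0,0.2,0],0.5],
  ],
)

```text
clock: 27.43
tool_pos: [0.5979, -0.0537, 0.0338]
orientation: [23.8, 89.5, -156.3]
force: [-10.2, 0.5, 8.8]
opening: 0.0438
```

Emit:
drive_tool(
  plan=[
    [[0,0,-0.0015],[0,0,0],0.5],
    [[0,0,-0.003],[0,0,0],0.5],
    [[0,0,-0.0045],[0,0,0],0.5],
    [[0,0,-0.006],[0,0,0],0.5],
    [[0,0,-0.0075],[0,0,0],0.5],
    [[0,0,-0.009],[0,0,0],0.5],
    [[0,0,-0.0105],[0,0,0],0.5],
  ],
)

```text
clock: 28.02
tool_pos: [0.6069, -0.054, 0.0338]
orientation: [20.1, 89.3, -160.0]
force: [-10.0, 0.9, 6.1]
opening: 0.0439
```

```bash
python3 - <<'E'
from h import *
cal=dict(np.load("pics/wrist_j.npz"))
print("panel tips",px2w(cal,(102,206),.072),px2w(cal,(527,206),.072),"drawer front top edge",px2w(cal,(320,286),.056), "board",px2w(cal,(320,76),.072))
E
python3 chk.py k
```

```text
panel tips [0.63100048 0.01734089 0.072     ] [ 0.63043302 -0.12370451  0.072     ] drawer front top edge [ 0.59399677 -0.05498246  0.056     ] board [ 0.67041965 -0.05487795  0.072     ]
200 158 175 [0.6615 0.0058] [ 6.615e-01 -5.000e-04] 0.0026
250 166 468 [0.6417 0.0054] [ 0.6411 -0.1127] -0.0537
[ 0.6073 -0.0541  0.0338] [-8.37 -0.06  5.85] [-0.07  3.06 -0.06]
shift [-0.0009, 0.0, 0.0273] turn [-0.16, 0.6, -0.23]
```

Emit:
drive_tool(
  plan=[
    [[0,0,-0.0015],[0,0.2,0],0.5],
    [[0,0,-0.003],[0,0.2,0],0.5],
    [[0,0,-0.0045],[0,0.2,0],0.5],
    [[0,0,-0.006],[0,0.2,0],0.5],
    [[0,0,-0.0075],[0,0.2,0],0.5],
    [[0,0,-0.009],[0,0.2,0],0.5],
    [[0,0,-0.01],[0,0.2,0],0.5],
    [[0,0,-0.011],[0,0.2,0],0.5],
    [[0,0,-0.012],[0,0.2,0],0.5],
    [[0,0,-0.013],[0,0.2,0],0.5],
  ],
)

```text
clock: 28.9
tool_pos: [0.6188, -0.0543, 0.0338]
orientation: [24.3, 89.4, -155.9]
force: [-9.1, -0.1, 7.1]
opening: 0.0439
```

Emit:
drive_tool(
  plan=[
    [[0,0,-0.001],[0,0,0],0.5],
    [[0,0,-0.0015],[0,0,0],0.5],
    [[0,0,-0.002],[0,0,0],0.5],
    [[0,0,-0.0025],[0,0,0],0.5],
    [[0,0,-0.003],[0,0,0],0.5],
    [[0,0,-0.0035],[0,0,0],0.5],
  ],
)

```text
clock: 29.4
tool_pos: [0.621, -0.0545, 0.0338]
orientation: [20.8, 89.2, -159.4]
force: [-8.9, 0.4, 6.5]
opening: 0.0441
```

Emit:
drive_tool(
  plan=[
    [[-0.0005,0,-0.001],[0,0.3,0],0.5],
    [[-0.0005,0,-0.0015],[0,0.3,0],0.5],
    [[-0.0005,0,-0.002],[0,0.3,0],0.5],
    [[-0.0005,0,-0.0025],[0,0.3,0],0.5],
    [[-0.0005,0,-0.003],[0,0.3,0],0.5],
    [[-0.0005,0,-0.0034],[0,0.3,0],0.5],
  ],
)

```text
clock: 29.9
tool_pos: [0.6231, -0.0546, 0.0339]
orientation: [27.1, 89.4, -153.1]
force: [-7.4, 1.0, 2.8]
opening: 0.0439
```

Emit:
drive_tool(
  plan=[
    [[0,0,-0.001],[0,0,0],0.5],
    [[0,0,-0.0015],[0,0,0],0.5],
    [[0,0,-0.002],[0,0,0],0.5],
    [[0,0,-0.0025],[0,0,0],0.5],
    [[0,0,-0.003],[0,0,0],0.5],
  ],
)

```text
clock: 30.32
tool_pos: [0.6248, -0.0548, 0.0339]
orientation: [23.2, 89.3, -157.0]
force: [-9.1, 0.8, 5.5]
opening: 0.0436
```

Emit:
drive_tool(
  plan=[
    [[-0.0003,-0.0003,-0.001],[0,0.3,0],0.5],
    [[-0.0003,-0.0005,-0.0015],[0,0.3,0],0.5],
    [[-0.0003,-0.0005,-0.002],[0,0.3,0],0.5],
    [[-0.0003,-0.0005,-0.0025],[0,0.3,0],0.5],
    [[-0.0003,-0.0005,-0.003],[0,0.3,0],0.5],
  ],
)

```text
clock: 30.73
tool_pos: [0.6266, -0.0545, 0.0339]
orientation: [30.5, 89.4, -149.7]
force: [-8.4, 0.0, 1.9]
opening: 0.0438
```

```bash
python3 dr.py l wrist,scene,top | grep -v jar
```

```text
[ 0.6266 -0.0545  0.0339] [-8.37  0.05  1.89]
scene drawer_center 0.71 [168.3 363.2] [ 0.6981 -0.3822  0.028 ]
scene drawer_center 0.56 [208.6 168.7] [ 0.1776 -0.2974  0.028 ]
scene nose_left 0.25 [410.4 266.1] [0.5328 0.1723 0.04  ]
top drawer_center 0.86 [418.6 356.1] [ 0.1582 -0.2873  0.028 ]
top drawer_center 0.85 [445.  151.7] [ 0.696  -0.3899  0.028 ]
top drawer_center 0.38 [362.2 195.1] [ 0.5799 -0.1622  0.028 ]
```

Emit:
drive_tool(
  plan=[
    [[-0.0001,0,-0.001],[0,0.1,0],0.5],
    [[-0.0001,0,-0.0015],[0,0.1,0],0.5],
    [[-0.0001,0,-0.002],[0,0.1,0],0.5],
    [[-0.0001,0,-0.0025],[0,0.1,0],0.5],
    [[-0.0001,0,-0.0028],[0,0.1,0],0.5],
  ],
)

```text
clock: 31.9
tool_pos: [0.6283, -0.0546, 0.0339]
orientation: [30.5, 89.4, -149.7]
force: [-7.6, 0.3, 4.6]
opening: 0.0439
```

Emit:
drive_tool(
  plan=[
    [[-0.0001,0,-0.001],[0,0.1,0],0.5],
    [[-0.0001,0,-0.0013],[0,0.1,0],0.5],
    [[-0.0001,0,-0.0016],[0,0.1,0],0.5],
    [[-0.0001,0,-0.0019],[0,0.1,0],0.5],
    [[-0.0001,0,-0.0022],[0,0.1,0],0.5],
  ],
)

```text
clock: 32.32
tool_pos: [0.6292, -0.0547, 0.0339]
orientation: [29.6, 89.3, -150.6]
force: [-8.3, 0.9, 5.5]
opening: 0.0439
```

Still plain sliding at about 8 N. I'll keep creeping at about 1.3 mm net per call.

Emit:
drive_tool(
  plan=[
    [[-0.0002,-0.0003,-0.001],[0,0.2,0],0.5],
    [[-0.0002,-0.0003,-0.0014],[0,0.2,0],0.5],
    [[-0.0002,-0.0003,-0.0018],[0,0.2,0],0.5],
    [[-0.0002,-0.0003,-0.0022],[0,0.2,0],0.5],
    [[-0.0002,-0.0003,-0.0025],[0,0.2,0],0.5],
  ],
)

```text
clock: 32.73
tool_pos: [0.6304, -0.0546, 0.0339]
orientation: [33.5, 89.4, -146.7]
force: [-7.5, 0.6, 4.1]
opening: 0.0437
```

Emit:
drive_tool(
  plan=[
    [[-0.0002,-0.0003,-0.001],[0,0.2,0],0.5],
    [[-0.0002,-0.0003,-0.0014],[0,0.2,0],0.5],
    [[-0.0002,-0.0003,-0.0018],[0,0.2,0],0.5],
    [[-0.0002,-0.0003,-0.0022],[0,0.2,0],0.5],
    [[-0.0002,-0.0003,-0.0025],[0,0.2,0],0.5],
  ],
)

```text
clock: 33.15
tool_pos: [0.6317, -0.0545, 0.0339]
orientation: [38.1, 89.4, -142.2]
force: [-7.9, 0.0, 3.3]
opening: 0.0436
```

Emit:
drive_tool(
  plan=[
    [[-0.0002,-0.0003,-0.001],[0,0.2,0],0.5],
    [[-0.0002,-0.0003,-0.0014],[0,0.2,0],0.5],
    [[-0.0002,-0.0003,-0.0018],[0,0.2,0],0.5],
    [[-0.0002,-0.0003,-0.0022],[0,0.2,0],0.5],
    [[-0.0002,-0.0003,-0.0025],[0,0.2,0],0.5],
  ],
)

```text
clock: 33.57
tool_pos: [0.633, -0.0544, 0.0339]
orientation: [43.7, 89.5, -136.6]
force: [-6.8, 0.4, 3.8]
opening: 0.0437
```

Emit:
drive_tool(
  plan=[
    [[-0.0002,0,-0.001],[0,0.2,0],0.5],
    [[-0.0002,0,-0.0014],[0,0.2,0],0.5],
    [[-0.0002,0,-0.0018],[0,0.2,0],0.5],
    [[-0.0002,0,-0.0022],[0,0.2,0],0.5],
    [[-0.0002,0,-0.0025],[0,0.2,0],0.5],
  ],
)

```text
clock: 33.98
tool_pos: [0.6343, -0.0545, 0.0338]
orientation: [49.4, 89.5, -130.9]
force: [-7.2, 0.3, 4.7]
opening: 0.0435
```

Emit:
drive_tool(
  plan=[
    [[-0.0002,0,-0.001],[0,0.2,0],0.5],
    [[-0.0002,0,-0.0014],[0,0.2,0],0.5],
    [[-0.0002,0,-0.0018],[0,0.2,0],0.5],
    [[-0.0002,0,-0.0022],[0,0.2,0],0.5],
    [[-0.0002,0,-0.0025],[0,0.2,0],0.5],
  ],
)

```text
clock: 34.4
tool_pos: [0.6356, -0.0546, 0.0338]
orientation: [56.8, 89.5, -123.5]
force: [-7.4, 0.6, 3.5]
opening: 0.0435
```

Emit:
drive_tool(
  plan=[
    [[-0.0002,-0.0002,-0.001],[0,0.2,0],0.5],
    [[-0.0002,-0.0002,-0.0014],[0,0.2,0],0.5],
    [[-0.0002,-0.0002,-0.0018],[0,0.2,0],0.5],
    [[-0.0002,-0.0002,-0.0022],[0,0.2,0],0.5],
    [[-0.0002,-0.0002,-0.0024],[0,0.2,0],0.5],
  ],
)

```text
clock: 34.82
tool_pos: [0.6367, -0.0546, 0.0338]
orientation: [63.0, 89.5, -117.3]
force: [-8.2, 1.1, 3.7]
opening: 0.0438
```

Emit:
drive_tool(
  plan=[
    [[-0.0002,-0.0002,-0.001],[0,0.2,0],0.5],
    [[-0.0002,-0.0002,-0.0014],[0,0.2,0],0.5],
    [[-0.0002,-0.0002,-0.0018],[0,0.2,0],0.5],
    [[-0.0002,-0.0002,-0.0022],[0,0.2,0],0.5],
    [[-0.0002,-0.0002,-0.0024],[0,0.2,0],0.5],
  ],
)

```text
clock: 35.23
tool_pos: [0.637, -0.0546, 0.0338]
orientation: [60.9, 89.5, -119.4]
force: [-11.6, 1.8, 7.2]
opening: 0.0439
```

The force has risen and progress has nearly stopped, so the drawer is against the buffer. Now I'll take finer steps.

Emit:
drive_tool(
  plan=[
    [[-0.0002,-0.0002,-0.0018],[0,0.2,0],0.5],
    [[-0.0002,-0.0002,-0.0023],[0,0.2,0],0.5],
    [[-0.0002,-0.0002,-0.0026],[0,0.2,0],0.5],
    [[-0.0002,-0.0002,-0.0029],[0,0.2,0],0.5],
  ],
)

```text
clock: 35.57
tool_pos: [0.6371, -0.0546, 0.0338]
orientation: [54.6, 89.4, -125.7]
force: [-13.4, 1.4, 8.9]
opening: 0.0439
```

Emit:
drive_tool(
  plan=[
    [[-0.0006,-0.0002,-0.002],[0,0.2,0],0.5],
    [[-0.0006,-0.0002,-0.0025],[0,0.2,0],0.5],
    [[-0.0006,-0.0002,-0.003],[0,0.2,0],0.5],
    [[-0.0006,-0.0002,-0.0034],[0,0.2,0],0.5],
  ],
)

```text
clock: 35.9
tool_pos: [0.6375, -0.0546, 0.0338]
orientation: [46.6, 89.3, -133.8]
force: [-12.6, 2.3, 5.3]
opening: 0.0437
```

Emit:
drive_tool(
  plan=[
    [[-0.0006,-0.0003,-0.0022],[0,0.3,0],0.5],
    [[-0.0006,-0.0003,-0.0027],[0,0.3,0],0.5],
    [[-0.0006,-0.0003,-0.0031],[0,0.3,0],0.5],
    [[-0.0006,-0.0003,-0.0034],[0,0.3,0],0.5],
  ],
)

```text
clock: 36.23
tool_pos: [0.6376, -0.0544, 0.0338]
orientation: [44.6, 89.3, -135.8]
force: [-14.3, 2.5, 8.0]
opening: 0.0438
```

Emit:
drive_tool(
  plan=[
    [[-0.001,-0.0003,-0.0022],[0,0.3,0],0.5],
    [[-0.001,-0.0003,-0.0029],[0,0.3,0],0.5],
    [[-0.001,-0.0003,-0.0034],[0,0.3,0],0.5],
    [[-0.001,-0.0003,-0.0038],[0,0.3,0],0.5],
  ],
)

```text
clock: 36.57
tool_pos: [0.6377, -0.0543, 0.0339]
orientation: [40.6, 89.2, -139.9]
force: [-14.8, 3.3, 6.9]
opening: 0.0434
```

```bash
python3 - <<'E'
from h import *
cal=ctrl.get_calibration("wrist")
cv2.imwrite("pics/wrist_m.png",ctrl.snapshot("wrist"));np.savez("pics/wrist_m.npz",**cal)
for n in("nose_left","nose_right"):
    for r in ctrl.landmark_of("wrist",n)[:3]: print(n,r["confidence"],r["pixel"])
for s in(1,-1):
    for yy in (.0555,.060): print(s,yy,w2px(cal,[.6265+.020,-.054+s*yy,.04]).round(1))
for t in "lm":
    h=cv2.cvtColor(cv2.imread(f"pics/wrist_{t}.png"),cv2.COLOR_BGR2HSV)
    m=(h[...,0]>=20)&(h[...,0]<=32)&(h[...,1]>150)&(h[...,2]>150)
    for lo,hi in((80,200),(440,560)):
        q=np.argwhere(m[150:300,lo:hi]);print(t,lo,len(q),(q.mean(0)+[150,lo]).round(1) if len(q) else "",(q.min(0)+[150,lo],q.max(0)+[150,lo]) if len(q) else "")
o=ctrl.get_obs();print(np.round(o["tool_pos"],4),np.round(o["force"],2),np.round(o["moment"],2))
E
```

```text
1 0.0555 [195.3 292.6]
1 0.06 [185.3 292.7]
-1 0.0555 [439.4 289.6]
-1 0.06 [449.2 289.5]
l 80 17 [256.5 198.7] (array([252, 198]), array([263, 199]))
l 440 9 [283.3 545.8] (array([278, 529]), array([298, 558]))
m 80 0  
m 440 0  
[ 0.6378 -0.0543  0.0339] [-14.14   2.61   5.16] [ 0.86  4.95 -0.11]
```

Emit:
drive_tool(
  plan=[
    [[-0.0012,0,-0.0028],[0,0.4,0],0.5],
    [[-0.0012,0,-0.0034],[0,0.4,0],0.5],
    [[-0.0012,0,-0.0038],[0,0.4,0],0.5],
    [[-0.0012,0,-0.0041],[0,0.4,0],0.5],
    [[-0.0012,0,-0.0044],[0,0.4,0],0.5],
  ],
)

```text
clock: 37.13
tool_pos: [0.6379, -0.0543, 0.0339]
orientation: [39.0, 89.2, -141.5]
force: [-16.9, 3.9, 6.3]
opening: 0.0435
```

About 1.2 mm into the buffer by feel, and the snap is uncertain. I'll back off and look before pressing any harder.

Emit:
drive_tool(
  plan=[
    [[0,0,0.01],[0,0,0],0.5],
    [[0,0,0.03],[0,0.8,0],0.5],
    [[0,0,0.06],[0,0.8,0],0.5],
    [[-0.02,0,0.09],[0,0.8,0],0.5],
    [[-0.06,0,0.11],[0,0.8,0],0.5],
    [[-0.1,0,0.11],[0,0.8,0],0.5],
    [[-0.14,0,0.11],[0,0.8,0],0.5],
    [[-0.18,0,0.11],[0,0.8,0],0.5],
    [[-0.2,0,0.11],[0,0.8,0],0.5],
    [[-0.2,0,0.11],[0,0.8,0],0.5],
  ],
)

```text
clock: 37.97
tool_pos: [0.5345, -0.0511, 0.2421]
orientation: [155.3, 89.0, -25.1]
force: [1.0, 0.3, -0.5]
opening: 0.0438
```

```bash
python3 dr.py n wrist,top; python3 - <<'E'
from h import *
cal=dict(np.load("pics/wrist_n.npz"));im=cv2.imread("pics/wrist_n.png")
a=w2px(cal,[.69,.03,.05]);b=w2px(cal,[.60,-.138,.05]);print(a,b)
x0,y0,x1,y1=int(min(a[0],b[0]))-15,max(0,int(a[1])-15),int(b[0])+15,int(b[1])+15
k=min(790/(x1-x0),590/(y1-y0));print(x0,y0,x1,y1,k)
cv2.imwrite("pics/crop_n.png",cv2.resize(im[y0:y1,x0:x1],None,fx=k,fy=k,interpolation=cv2.INTER_CUBIC))
for s in(1,-1):
    for x in(.6445,.6495):
        for yy in(.0555,.060): print(s,x,yy,((w2px(cal,[x,-.0537+s*yy,.04])-[x0,y0])*k).round(0))
E
```

```text
[ 0.5345 -0.0511  0.2421] [ 0.96  0.26 -0.51]
wrist drawer_center 0.53 [419.  147.8] [ 0.5958 -0.1543  0.028 ]
wrist jar_a 0.84 [418.6 147.3] [ 0.5951 -0.1617  0.    ]
wrist jar_a 0.8 [220.9 148.2] [0.596  0.0498 0.    ]
wrist nose_left 0.62 [260.2  91.8] [ 6.48e-01 -6.00e-04  4.00e-02]
wrist nose_right 0.54 [382.8  89.4] [ 0.6492 -0.1138  0.04  ]
top drawer_center 0.71 [444.4 152. ] [ 0.6952 -0.3882  0.028 ]
top drawer_center 0.65 [419.5 352.8] [ 0.1662 -0.29    0.028 ]
top jar_a 0.69 [369.3 269.7] [ 0.384  -0.1752  0.    ]
top jar_a 0.62 [277.5 195.7] [0.5917 0.0643 0.    ]
top jar_a 0.59 [362.5 194.8] [ 0.5888 -0.1652  0.    ]
[220.63064125  38.80314553] [408.36831467 144.42902757]
205 23 423 159 3.623853211009174
1 0.6445 0.0555 [192. 264.]
1 0.6445 0.06 [174. 264.]
1 0.6495 0.0555 [190. 243.]
1 0.6495 0.06 [173. 243.]
-1 0.6445 0.0555 [626. 260.]
-1 0.6445 0.06 [643. 260.]
-1 0.6495 0.0555 [626. 239.]
-1 0.6495 0.06 [644. 239.]
```

View pics/crop_n.png

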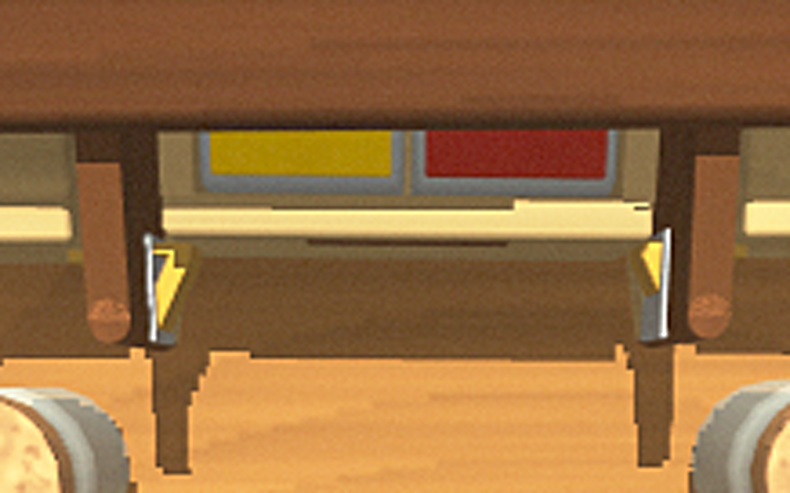

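Left nose tip (186,250 in the crop, y = -0.0006) is out. The right nose (641,250, y = -0.1138, 60 mm off the centre line) is still held back, so only the left catch has snapped. I'll push again, nearer the right side of the front face, with narrower fingers.

```bash
python3 - <<'E'
from h import *
to([.565,-.072,.036],down(-90));print(ctrl.get_obs()["clock"])
cal=dict(np.load("pics/wrist_n.npz"))
L=px2w(cal,(205+162/3.624,23+212/3.624),.056);Rr=px2w(cal,(205+650/3.624,23+206/3.624),.056);print("front rim",L,Rr)
L=px2w(cal,(205+162/3.624,23+238/3.624),.056);Rr=px2w(cal,(205+650/3.624,23+234/3.624),.056);print("front edge",L,Rr)
E
```

```text
shift [0.1986, 0.0183, -0.0348] turn [-0.51, -0.09, -0.53]
38.4667
front rim [0.65491115 0.00599583 0.056     ] [ 0.65538649 -0.11201479  0.056     ]
front edge [0.64906255 0.0063477  0.056     ] [ 0.64907755 -0.11228638  0.056     ]
```

Emit:
drive_tool(
  plan=[
    [[0.0,0.018,-0.035],[-0.5,0,-0.5],0.2],
    [[0.04,0.018,-0.035],[-0.5,-0.1,-0.5],0.2],
    [[0.08,0.018,-0.035],[-0.5,-0.1,-0.5],0.2],
    [[0.12,0.018,-0.035],[-0.5,-0.1,-0.5],0.2],
    [[0.15,0.018,-0.035],[-0.5,-0.1,-0.5],0.2],
    [[0.175,0.018,-0.035],[-0.5,-0.1,-0.5],0.2],
    [[0.19,0.018,-0.035],[-0.5,-0.1,-0.5],0.2],
    [[0.198,0.018,-0.035],[-0.5,-0.1,-0.5],0.2],
    [[0.198,0.018,-0.055],[-0.5,-0.1,-0.5],0.2],
    [[0.198,0.018,-0.075],[-0.5,-0.1,-0.5],0.2],
    [[0.198,0.018,-0.09],[-0.5,-0.1,-0.5],0.2],
    [[0.198,0.018,-0.096],[-0.5,-0.1,-0.5],0.2],
  ],
)

```text
clock: 39.47
tool_pos: [0.6288, -0.0722, 0.0371]
orientation: [152.6, 89.9, -27.4]
force: [0.5, 0.9, 0.9]
opening: 0.0176
```

```bash
python3 -c "
from h import *
to([.636,-.073,.0355],down(-90))"
```

```text
shift [0.0016, 0.0008, -0.0072] turn [0.03, -0.1, -0.05]
```

Emit:
drive_tool(
  plan=[
    [[0.001,0,-0.002],[0,0,0],0.2],
    [[0.001,0,-0.004],[0,0,0],0.2],
    [[0.001,0,-0.0055],[0,0,0],0.2],
    [[0.001,0,-0.0065],[0,0,0],0.2],
    [[0.001,0,-0.0073],[0,0,0],0.2],
    [[0.001,0,-0.008],[0,0,0],0.2],
    [[0.001,0,-0.0086],[0,0,0],0.2],
  ],
)

```text
clock: 40.05
tool_pos: [0.6363, -0.0723, 0.0362]
orientation: [104.7, 89.9, -75.3]
force: [-4.2, 0.8, 1.8]
opening: 0.0175
```

Emit:
drive_tool(
  plan=[
    [[0,0,-0.0012],[0,0,0],0.2],
    [[0,0,-0.0017],[0,0,0],0.2],
    [[0,0,-0.0021],[0,0,0],0.2],
    [[0,0,-0.0025],[0,0,0],0.2],
  ],
)

```text
clock: 40.38
tool_pos: [0.6364, -0.0725, 0.0358]
orientation: [14.6, 89.8, -165.4]
force: [-9.3, 1.6, 6.1]
opening: 0.0176
```

Emit:
drive_tool(
  plan=[
    [[-0.0004,0,-0.002],[0,0.1,0],0.2],
    [[-0.0004,0,-0.0024],[0,0.1,0],0.2],
    [[-0.0004,0,-0.0028],[0,0.1,0],0.2],
    [[-0.0004,0,-0.0031],[0,0.1,0],0.2],
  ],
)

```text
clock: 40.72
tool_pos: [0.6365, -0.0725, 0.0358]
orientation: [8.7, 89.6, -171.3]
force: [-9.6, 2.0, 7.7]
opening: 0.0174
```

Emit:
drive_tool(
  plan=[
    [[-0.001,0,-0.0024],[0,0.2,0],0.2],
    [[-0.001,0,-0.003],[0,0.2,0],0.2],
    [[-0.001,0,-0.0034],[0,0.2,0],0.2],
    [[-0.001,0,-0.0038],[0,0.2,0],0.2],
  ],
)

```text
clock: 41.05
tool_pos: [0.6369, -0.0728, 0.0359]
orientation: [7.3, 89.4, -172.8]
force: [-10.6, 1.6, 5.3]
opening: 0.0177
```

Emit:
drive_tool(
  plan=[
    [[-0.0006,0,-0.0026],[0,0.2,0],0.2],
    [[-0.0006,0,-0.0031],[0,0.2,0],0.2],
    [[-0.0006,0,-0.0034],[0,0.2,0],0.2],
    [[-0.0006,0,-0.0037],[0,0.2,0],0.2],
  ],
)

```text
clock: 41.38
tool_pos: [0.637, -0.073, 0.0358]
orientation: [6.4, 89.2, -173.8]
force: [-11.7, 2.1, 7.7]
opening: 0.0173
```

Emit:
drive_tool(
  plan=[
    [[-0.001,0,-0.003],[0,0.4,0],0.2],
    [[-0.001,0,-0.0035],[0,0.4,0],0.2],
    [[-0.001,0,-0.0039],[0,0.4,0],0.2],
    [[-0.001,0,-0.0042],[0,0.4,0],0.2],
  ],
)

```text
clock: 41.72
tool_pos: [0.6372, -0.0732, 0.0359]
orientation: [6.9, 89.2, -173.4]
force: [-12.6, 2.1, 6.9]
opening: 0.0173
```

Emit:
drive_tool(
  plan=[
    [[-0.001,0,-0.0035],[0,0.5,0],0.2],
    [[-0.001,0,-0.0039],[0,0.5,0],0.2],
    [[-0.001,0,-0.0043],[0,0.5,0],0.2],
    [[-0.001,0,-0.0046],[0,0.5,0],0.2],
  ],
)

```text
clock: 42.05
tool_pos: [0.6374, -0.0733, 0.0358]
orientation: [7.8, 89.3, -172.5]
force: [-14.1, 3.0, 7.9]
opening: 0.0175
```

```bash
python3 dr.py o wrist,scene | grep -v jar
```

```text
[ 0.6374 -0.0733  0.0358] [-14.14   3.02   7.9 ]
wrist nose_left 0.6 [153.1 286.2] [0.6483 0.0023 0.04  ]
scene drawer_center 0.72 [210.4 168.4] [ 0.1771 -0.2926  0.028 ]
scene drawer_center 0.71 [167.  361.9] [ 0.6949 -0.385   0.028 ]
```

Emit:
drive_tool(
  plan=[
    [[-0.0012,0,-0.0038],[0,0.6,0],0.2],
    [[-0.0012,0,-0.0043],[0,0.6,0],0.2],
    [[-0.0012,0,-0.0047],[0,0.6,0],0.2],
    [[-0.0012,0,-0.005],[0,0.6,0],0.2],
  ],
)

```text
clock: 42.88
tool_pos: [0.6376, -0.0734, 0.0358]
orientation: [9.8, 89.4, -170.6]
force: [-13.6, 3.3, 7.3]
opening: 0.0174
```

Emit:
drive_tool(
  plan=[
    [[-0.0012,0,-0.0042],[0,0.6,0],0.2],
    [[-0.0012,0,-0.0047],[0,0.6,0],0.2],
    [[-0.0012,0,-0.0051],[0,0.6,0],0.2],
    [[-0.0012,0,-0.0054],[0,0.6,0],0.2],
  ],
)

```text
clock: 43.22
tool_pos: [0.6377, -0.0735, 0.0358]
orientation: [11.6, 89.4, -168.8]
force: [-16.0, 3.7, 9.0]
opening: 0.0169
```

Backing off to check the right nose from the same viewpoint, using the networks and the brass pixels.

Emit:
drive_tool(
  plan=[
    [[0,0,0.01],[0,0,0],0.2],
    [[0,0,0.03],[0,0.6,0],0.2],
    [[0,-0.01,0.06],[0,0.6,0],0.2],
    [[-0.02,-0.02,0.09],[0,0.6,0],0.2],
    [[-0.06,-0.02,0.11],[0,0.6,0],0.2],
    [[-0.1,-0.02,0.11],[0,0.6,0],0.2],
    [[-0.14,-0.02,0.11],[0,0.6,0],0.2],
    [[-0.18,-0.02,0.11],[0,0.6,0],0.2],
    [[-0.2,-0.02,0.11],[0,0.6,0],0.2],
    [[-0.2,-0.02,0.11],[0,0.6,0],0.2],
    [[-0.2,-0.02,0.11],[0,0.6,0],0.2],
  ],
)

```text
clock: 44.13
tool_pos: [0.5308, -0.052, 0.2387]
orientation: [170.3, 89.7, -10.1]
force: [0.0, -0.6, -0.2]
opening: 0.0177
```

```bash
cat > nose.py <<'E'
from h import *
import sys
t=sys.argv[1]
if len(sys.argv)>2:
    cal=ctrl.get_calibration("wrist");im=ctrl.snapshot("wrist");cv2.imwrite(f"pics/wrist_{t}.png",im);np.savez(f"pics/wrist_{t}.npz",**cal)
    for n in("nose_left","nose_right"):
        for r in ctrl.landmark_of("wrist",n)[:2]: print(n,round(r["confidence"],2),np.round(r["pixel"],1),px2w(cal,r["pixel"],.04).round(4))
cal=dict(np.load(f"pics/wrist_{t}.npz"));im=cv2.imread(f"pics/wrist_{t}.png");h=cv2.cvtColor(im,cv2.COLOR_BGR2HSV)
m=(h[...,0]>=20)&(h[...,0]<=32)&(h[...,1]>140)&(h[...,2]>150)
for s in(1,-1):
    p=w2px(cal,[.646,-.0537+s*.058,.04]).astype(int)
    q=np.argwhere(m[p[1]-18:p[1]+19,p[0]-20:p[0]+21]);q=q[:,::-1]+[p[0]-20,p[1]-18]
    w=np.array([px2w(cal,a,.04) for a in q]);print(t,s,len(q),"y from midline min/max mm",((w[:,1]+.0537)*1e3).min().round(1),((w[:,1]+.0537)*1e3).max().round(1),"x",w[:,0].min().round(4),w[:,0].max().round(4))
E
python3 nose.py p new; for t in b f n; do python3 nose.py $t; done; python3 -c "
from h import *
print(ctrl.get_obs()['clock'],ctrl.get_obs()['tool_pos'])"
```

```text
nose_left 0.5 [255.4  85.8] [0.6468 0.0034 0.04  ]
nose_right 0.58 [383.1  78.5] [ 0.6521 -0.1123  0.04  ]
nose_right 0.16 [258.1  87.6] [0.6453 0.001  0.04  ]
p 1 81 y from midline min/max mm 57.6 64.8 x 0.6313 0.6484
p -1 42 y from midline min/max mm -63.7 -58.7 x 0.639 0.6492
b 1 49 y from midline min/max mm 56.0 64.5 x 0.631 0.6483
b -1 48 y from midline min/max mm -81.5 -55.2 x 0.6324 0.6485
n 1 74 y from midline min/max mm 58.2 65.4 x 0.6313 0.6479
n -1 35 y from midline min/max mm -64.1 -60.4 x 0.6391 0.6487
44.2833 [ 0.52929164 -0.0523445   0.23570558]Traceback (most recent call last):
  File "nose.py", line 13, in <module>
    w=np.array([px2w(cal,a,.04) for a in q]);print(t,s,len(q),"y from midline min/max mm",((w[:,1]+.0537)*1e3).min().round(1),((w[:,1]+.0537)*1e3).max().round(1),"x",w[:,0].min().round(4),w[:,0].max().round(4))
                                                                                            ~^^^^^
IndexError: too many indices for array: array is 1-dimensional, but 2 were indexed
```

The right catch is still back: brass visible 42 px against 81 on the left, tip 58.7 mm off the line. Next I'll push with shut fingers further to the right, against the now-caught left corner as pivot.

```bash
python3 -c "
from h import *
to([.629,-.083,.037],down(-90))"
```

```text
shift [0.1987, 0.0295, -0.1002] turn [-0.42, 0.07, -0.13]
```

Emit:
drive_tool(
  plan=[
    [[0.02,0.029,-0.035],[-0.4,0,-0.1],0],
    [[0.06,0.029,-0.035],[-0.4,0,-0.1],0],
    [[0.1,0.029,-0.035],[-0.4,0,-0.1],0],
    [[0.14,0.029,-0.035],[-0.4,0,-0.1],0],
    [[0.17,0.029,-0.035],[-0.4,0,-0.1],0],
    [[0.19,0.029,-0.035],[-0.4,0,-0.1],0],
    [[0.199,0.029,-0.035],[-0.4,0,-0.1],0],
    [[0.199,0.029,-0.055],[-0.4,0,-0.1],0],
    [[0.199,0.029,-0.075],[-0.4,0,-0.1],0],
    [[0.199,0.029,-0.09],[-0.4,0,-0.1],0],
    [[0.199,0.029,-0.1],[-0.4,0,-0.1],0],
    [[0.199,0.029,-0.102],[-0.4,0,-0.1],0],
    [[0.199,0.029,-0.104],[-0.4,0,-0.1],0],
    [[0.199,0.029,-0.106],[-0.4,0,-0.1],0],
    [[0.199,0.029,-0.107],[-0.4,0,-0.1],0],
    [[0.199,0.029,-0.108],[-0.4,0,-0.1],0],
  ],
)

```text
clock: 45.62
tool_pos: [0.6364, -0.0826, 0.0369]
orientation: [18.2, 89.9, -161.8]
force: [-0.6, 0.8, 0.7]
opening: 0.0003
```

Emit:
drive_tool(
  plan=[
    [[-0.0004,0,-0.001],[0,0.2,0],0],
    [[-0.0004,0,-0.0015],[0,0.2,0],0],
    [[-0.0004,0,-0.002],[0,0.2,0],0],
    [[-0.0004,0,-0.0024],[0,0.2,0],0],
  ],
)

```text
clock: 45.95
tool_pos: [0.6365, -0.0826, 0.0371]
orientation: [16.5, 89.9, -163.6]
force: [-8.9, 1.9, 5.7]
opening: 0.0005
```

Emit:
drive_tool(
  plan=[
    [[-0.001,0,-0.0024],[0,0.3,0],0],
    [[-0.001,0,-0.003],[0,0.3,0],0],
    [[-0.001,0,-0.0035],[0,0.3,0],0],
    [[-0.001,0,-0.0039],[0,0.3,0],0],
  ],
)

```text
clock: 46.28
tool_pos: [0.637, -0.0829, 0.0373]
orientation: [14.1, 89.9, -166.0]
force: [-9.8, 1.1, 4.2]
opening: 0.0005
```

Emit:
drive_tool(
  plan=[
    [[-0.001,0,-0.0034],[0,0.4,0],0],
    [[-0.001,0,-0.0038],[0,0.4,0],0],
    [[-0.001,0,-0.0041],[0,0.4,0],0],
    [[-0.001,0,-0.0044],[0,0.4,0],0],
  ],
)

```text
clock: 46.62
tool_pos: [0.6373, -0.0832, 0.0373]
orientation: [17.3, 89.9, -162.9]
force: [-11.2, 0.9, 4.4]
opening: -0.0001
```

Emit:
drive_tool(
  plan=[
    [[-0.001,0,-0.0038],[0,0.4,0],0],
    [[-0.001,0,-0.0042],[0,0.4,0],0],
    [[-0.001,0,-0.0045],[0,0.4,0],0],
    [[-0.001,0,-0.0048],[0,0.4,0],0],
  ],
)

```text
clock: 46.95
tool_pos: [0.6376, -0.0835, 0.0373]
orientation: [15.3, 89.8, -164.9]
force: [-12.9, 2.8, 5.3]
opening: 0.0004
```

Emit:
drive_tool(
  plan=[
    [[-0.001,-0.0003,-0.0042],[0,0.4,0],0],
    [[-0.001,-0.0003,-0.0045],[0,0.4,0],0],
    [[-0.001,-0.0003,-0.0048],[0,0.4,0],0],
    [[-0.001,-0.0003,-0.005],[0,0.4,0],0],
  ],
)

```text
clock: 47.28
tool_pos: [0.6376, -0.0835, 0.0373]
orientation: [13.7, 89.7, -166.6]
force: [-13.5, 1.9, 7.2]
opening: 0.0007
```

Emit:
drive_tool(
  plan=[
    [[-0.0014,-0.0003,-0.0044],[0,0.5,0],0],
    [[-0.0014,-0.0003,-0.0048],[0,0.5,0],0],
    [[-0.0014,-0.0003,-0.0052],[0,0.5,0],0],
    [[-0.0014,-0.0003,-0.0056],[0,0.5,0],0],
  ],
)

```text
clock: 47.62
tool_pos: [0.6382, -0.0839, 0.0374]
orientation: [19.4, 89.7, -161.0]
force: [-13.0, -1.3, 5.3]
opening: 0.0001
```

```bash
python3 dr.py q wrist | grep -v jar
```

```text
[ 0.6382 -0.0839  0.0374] [-12.96  -1.28   5.33]
wrist nose_left 0.56 [129.4 284.3] [0.6493 0.0032 0.04  ]
```

It jumped 0.6 mm while the force eased and the side force flipped, so that looks like the snap. Backing off to check.

Emit:
drive_tool(
  plan=[
    [[0,0,0.01],[0,0,0],0.0],
    [[0,0,0.03],[0,0.3,0],0.0],
    [[0,-0.015,0.06],[0,0.3,0],0.0],
    [[-0.02,-0.03,0.09],[0,0.3,0],0.0],
    [[-0.06,-0.03,0.11],[0,0.3,0],0.0],
    [[-0.1,-0.03,0.11],[0,0.3,0],0.0],
    [[-0.14,-0.03,0.11],[0,0.3,0],0.0],
    [[-0.18,-0.03,0.11],[0,0.3,0],0.0],
    [[-0.2,-0.03,0.11],[0,0.3,0],0.0],
    [[-0.2,-0.03,0.11],[0,0.3,0],0.0],
    [[-0.2,-0.03,0.11],[0,0.3,0],0.0],
  ],
)

```text
clock: 48.78
tool_pos: [0.5304, -0.0526, 0.2399]
orientation: [171.7, 89.7, -8.6]
force: [-0.5, -0.1, -0.4]
opening: 0.0006
```

```bash
python3 nose.py r new; for i in 1 2; do python3 dr.py s$i wrist | grep -E "nose|^\["; done
```

```text
nose_left 0.76 [257.9  83.4] [0.6483 0.0007 0.04  ]
nose_right 0.6 [376.2  81. ] [ 0.6496 -0.1068  0.04  ]
r 1 87 y from midline min/max mm 58.2 65.3 x 0.6307 0.6478
r -1 66 y from midline min/max mm -63.9 -57.8 x 0.6308 0.6487
[ 0.5288 -0.053   0.2368] [-0.09 -0.69 -0.24]
wrist nose_left 0.56 [254.9  81.2] [0.647  0.0021 0.04  ]
wrist nose_right 0.8 [378.3  78.5] [ 0.6486 -0.1086  0.04  ]
[ 0.5292 -0.053   0.2371] [ 0.61  0.5  -0.05]
wrist nose_left 0.52 [252.5  82.7] [0.6462 0.0043 0.04  ]
wrist nose_right 0.79 [374.2  79.3] [ 0.6484 -0.1051  0.04  ]
```

```bash
python3 look.py t wrist,scene | grep -E "jar|whisk|ladle|colander|^[0-9]"; python3 -c "
from plant import ctrl
print(ctrl.close_job())"
```

```text
49.4333 [ 0.5295 -0.0529  0.2377] [0.13 0.03 0.01] 0.0003
wrist jar_a 0.93 [419.6 140. ] [ 0.5941 -0.161   0.    ]
wrist jar_a 0.61 [220.2 144.2] [0.5912 0.0485 0.    ]
wrist colander 0.97 [108.3 228.2] [ 0.5004  0.1821 -0.    ]
wrist ladle 0.89 [516.5 365.9] [ 0.3141 -0.3061  0.    ]
scene jar_a 0.95 [257.1 236. ] [ 0.3846 -0.1822  0.    ]
scene jar_a 0.9 [274.9 309.1] [ 0.5878 -0.1512  0.    ]
scene jar_a 0.85 [366.2 300.9] [0.5913 0.0616 0.    ]
scene colander 0.6 [411.4 264.1] [0.5072 0.1867 0.    ]
scene ladle 0.67 [208.1 220. ] [ 0.3224 -0.3041  0.    ]
scene whisk 0.83 [328.5 353.4] [ 0.7346 -0.046   0.086 ]
the job is handed in; nothing more can be done
None
```

The drawer is in the middle bay with both catches apparently out, and I handed the job in at about 49 s of the 72 s allowed. No verdict was reported.

I pushed the drawer sideways along the counter between the jars with two fingers, lined it up about 80 mm outside the bay, then eased it in. The first press against the buffer snapped only the left catch. Two more pushes nearer the right side were needed before the right catch snapped.

**Last checks:**
- **Catches:** the left nose reads about 54–58 mm from the centre line and the right about 51–55 mm, at about 2 mm accuracy. Before the last push, the right read about 59–60 mm. The brass-pixel check is less clear. It put the tips at 58.2 and 57.8 mm, just over the 57.5 mm limit, but it also read about 56–58 mm for catches that were out.
- **Drawer depth:** its centre is about 73–79 mm in from the mouth; two estimates disagree, and both lie within 66–83 mm. I did not re-measure the depth after the last push.
- **Drawer sideways:** it was about 1 mm right of centre on the way in, and the runners allow only 2 mm.
- **Force:** the total push peaked at 16.9 N, including an estimated 8 N of sliding friction, so buffer and catches should have seen about 9 N. I could not measure that contact directly, and I only read forces at the end of each move.
- **Everything else:** jars, colander, ladle and whisk agree with their first positions to within the networks' scatter of about 5–10 mm. That is too coarse to prove the 5 mm limit. The tool was at 0.24 m height with the force near zero.

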